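Change over the sample bath

ROBOT

A 6-joint arm with a two-finger parallel gripper is mounted at the origin on the work surface. World frame = base frame: x ahead of the robot, y to its left, z up, the work surface at z = 0. Lengths are in m, angles in rad, forces in N, time in s.
With the tool pointing down it reaches from about 0.25 to 0.725 m from the base axis. Payload 9.7 kg.
Tool frame: the origin (TCP) lies midway between the tips of the shut fingers; the grasp point (between the pads) lies 19 mm behind it; z points along the fingers, y is the direction in which the jaws open and shut (so a half turn about z gives the same grasp; the last joint's range is limited). The gripper opens to 85 mm and grips with 20 to 120 N. Pads are 22 mm wide; open, the fingers measure 114 mm over their backs; the gripper's body (76 mm by 85 mm) begins 54 mm behind the grasp point. The pads swing forward as they close: fully open they stand 13 mm farther back than shut.
Start: joints at [-1.264, 0.087, 0.176, 1.66, 0, 1.571], TCP at [0.166, -0.524, 0.231] pointing down, gripper open.
Joint ranges: [-3.13, 3.13], [-0.85, 1.81], [-1.15, 1.24], [-2.2, 2.28], [-1.44, 1.52], [-3.14, 3.14]. Speed limits (rad/s): [2.22, 2.22, 2.57, 3.14, 3.14, 3.14].

INTERFACE

Orientations are given as a rotation vector (axis times angle).
In Python, from cell import robot gives the robot as it stands.
- The arm moves only by the shell command python3 -m crank 'ROWS' [FORCE]. ROWS is JSON, a list of rows, each a list of 7 numbers: the turn, a rotation vector about the tool's x, y, z in rad, then the shift along the tool's x, y, z in mm, then the opening, from 0 (shut) to 1 (fully open). In form: [[ax, ay, az, tx, ty, tz, hand], ...]. A call has 1 to 20 rows; each row shifts and turns the commanded pose from where the row before left it, along the tool's axes as they then stand; what a row does not reach is not made up. A row lasts 1/10 s, in which the tool goes at most 50 mm and 8.59 degrees, less where a joint would pass 70% of its speed; a pose out of reach is approached as far as the arm can. A call with a gripper value outside its range is refused whole. The fingers move at their own pace and stop on an object; FORCE is the grip in N (left out, the last holds). Time passes only in rows, so rows that do not move let the fingers close. It gives the time, the measured TCP pose, the force and the opening at its end, in the units of the state.
- robot.observe(): the state, without advancing time (a new reading comes with each control period).
- robot.camera(name): name is "scene" or "side" or "wrist"; returns the picture (420x560x3 uint8, red, green, blue); there is no depth.
- robot.camera_params(name): a dict with "camera_matrix" (3x3 intrinsics, pixels), "R" (3x3) and "t" (3): a world point X has camera coordinates R X + t. Camera axes: x right, y down, z forward; pixel columns grow to the right and rows downward; lengths in m; the calibration is good to about 2 mm. A picture is of the moment at which its call begins: read the wrist's pose just before it. camera_params takes no time and is no camera call; for the wrist camera it gives the pose at the moment of the call.
- robot.finish_job(): hands the job in, once; it reports no verdict.
The state is a dict: "t": time; "joints": joint angles; "joint_velocities": joint speeds; "tau": joint torques, N m; "tcp_pos": TCP position; "tcp_rot": TCP orientation; "wrist_force": force on the tool from outside, world axes, zero at the start; "torque": the same for the moment, N m; "gripper_width": opening from 0.0 (shut) to 1.0 (fully open).
Only numpy, scipy, OpenCV 4.12 (cv2) and the standard library are available. Lean on these libraries where they do the work, as an engineer would, in place of code of your own. Each camera call takes 0.05 s, during which the arm holds its last target. There are 200 camera calls.

TASK

Change over the sample bath: stand every probe that is in the holder in the loose white beaker, and draw two cassettes, one after the other, from the bottom of the magazine and set them flat side by side on the raised tray, leaving the third in the magazine. Only then crank the handwheel clockwise (seen from above) until you feel it come to its stop, to lower the tray, and back it off a quarter turn. Leave the other things on the bench where they are.

Things in the scene. Friction and masses are not known exactly. Their poses are not given: they have to be found in the camera images.
- station: Fixed white bath station, origin on the bench under the tray's centre, x away from the robot, y left. Open tank 190 x 165 mm, 80 high; gearbox 125 x 130, 62 high, centred at (0,195) mm, under the handwheel; lift mast 50 x 30, 125 high, at (60,105); grey probe holder 40 x 225, 75 high, centred at (125,0), with four wells 13 wide and 60 deep at y -84, -28, 28, 84.
- tray: Steel lift tray, floor 160 (x) x 90 (y) mm, axes as the station's, origin at the centre of the floor's upper face, 89 to 100 mm above the bench at the start. Rims 7 mm high at x -80 and 80 and on the wheel's side (y 45); the -y side is open, so cassette tabs may jut out there. Sinks 2.2 mm per rad of the wheel, 48 in all, stays where left.
- wheel (a joint): Handwheel turn in rad about the vertical axis; grows clockwise seen from above, which lowers the tray. Hard stop at 22.0 (tray down); starts at 0 to 5. Friction 0.1 N m, stays where it is left. A quarter turn back from the stop is 20.43.
- wheel_center (a point): Point on the handwheel's axis at the upper face of the black wheel disc (radius 56 mm, 84 mm above the bench; hub of radius 14 rises 8 mm above it).
- crank_handle: Upright black crank handle on the wheel disc, a cylinder 18 mm in diameter and 46 high that spins freely on its pin, 45 mm from the wheel's axis; origin at the centre of its foot, at the disc's upper face. It goes round with the wheel.
- magazine: Fixed aluminium magazine, origin on the bench under the stack's centre; front is -x, z up. Floor 78 x 72 mm, 20 high; walls, rear strip, rear lip and top bar (143 high) hold the stack with 2 mm play. In front two strips 24 mm apart leave a 40 mm high gap over the floor: only the bottom cassette comes out, along -x. The next rides on it and drops once it is 120 mm out; lift it only then. Slippery.
- beaker: Loose white open beaker, outer diameter 100, height 90, wall 4, floor 6 mm, 0.4 kg; origin at the centre of its underside, z up.
- cassette1: White cassette, body 70 (x) x 56 (y) x 36 (z) mm, 55 to 115 g, lowest of the stack at the start; origin at the centre of the body's underside. A grey grip tab juts 30 mm out of its front (-x) face: x from -35 to -65, 10 wide (y), z from 8 to 22 mm. Stacked tabs stand 36 mm apart and jut out of the magazine's front.
- cassette2: White cassette, body 70 (x) x 56 (y) x 36 (z) mm, 55 to 115 g, middle of the stack at the start; origin at the centre of the body's underside. A grey grip tab juts 30 mm out of its front (-x) face: x from -35 to -65, 10 wide (y), z from 8 to 22 mm. Stacked tabs stand 36 mm apart and jut out of the magazine's front.
- cassette3: White cassette, body 70 (x) x 56 (y) x 36 (z) mm, 55 to 115 g, top of the stack at the start (it stays in the magazine); origin at the centre of the body's underside. A grey grip tab juts 30 mm out of its front (-x) face: x from -35 to -65, 10 wide (y), z from 8 to 22 mm. Stacked tabs stand 36 mm apart and jut out of the magazine's front.
- probe1: Probe standing upright in the holder (two or three of the four are present): steel rod 9 mm thick with a black cylindrical head 16 mm in diameter from 120 to 150 mm above its tip; 40 g. Origin at the lower tip, z towards the head; the tip is 15 mm above the bench in the holder.
- probe2: Probe standing upright in the holder (two or three of the four are present): steel rod 9 mm thick with a black cylindrical head 16 mm in diameter from 120 to 150 mm above its tip; 40 g. Origin at the lower tip, z towards the head; the tip is 15 mm above the bench in the holder.
- probe3: Probe standing upright in the holder (two or three of the four are present): steel rod 9 mm thick with a black cylindrical head 16 mm in diameter from 120 to 150 mm above its tip; 40 g. Origin at the lower tip, z towards the head; the tip is 15 mm above the bench in the holder.
- probe4: Probe standing upright in the holder (two or three of the four are present): steel rod 9 mm thick with a black cylindrical head 16 mm in diameter from 120 to 150 mm above its tip; 40 g. Origin at the lower tip, z towards the head; the tip is 15 mm above the bench in the holder.
- bottle: Bystander, not to be disturbed: amber bottle 60 mm in diameter, 130 mm high.
- jar: Bystander, not to be disturbed: white jar 70 mm in diameter, 80 mm high.
- vial: Bystander, not to be disturbed: amber vial 32 mm in diameter, 50 mm high.
- spatula: Bystander, not to be disturbed: steel spatula 170 mm long, lying.
- dish: Bystander, not to be disturbed: shallow white dish 80 mm in diameter, 20 mm high.
- timer: Bystander, not to be disturbed: grey timer 60 x 70 x 18 mm.
Things that resemble listed ones, but are neither listed nor needed, are in the scene too. What is shaped like the cassette1 but blue or yellow is not meant. What is shaped like the beaker but blue is not meant.

How it is judged:
By the outcome, as a careful person would: the job done as asked, in the order asked, and still so for the second after the job is handed in, with the robot touching nothing.
Of probe1, probe2, probe3, probe4 only 2 to 3 are there at a start; the rules pass over those that are not, and their reading is None.
At some moment in a run one of beaker may be knocked a few centimetres aside while the robot is not near it.
It also fails if it takes over 208 s, if anything falls off the work surface, if the arm or the gripper's body presses on something with over 40 N, if the wrist force passes 120 N, or if a joint passes its speed limit or range.

## Working session

There is one attempt and no reset: what is moved stays moved. The work goes in short steps, Python scripts to look and compute and a shell command to move; the robot and the scene stay as the last step left them, time stands still between calls to the robot, and variables do not carry over. Pictures are saved under pics/ and viewed, about 12 in all and at most 16, crops included, and the job is handed in when it is done.

```bash
ls; mkdir -p pics
python3 - <<'E'
from cell import robot
import cv2
for n in ("scene","side"):
    cv2.imwrite(f"pics/{n}0.png",cv2.resize(robot.camera(n)[:,:,::-1],(800,600),interpolation=cv2.INTER_CUBIC))
    p=robot.camera_params(n);print(n,p["camera_matrix"],p["R"],p["t"])
print(robot.observe())
E
```

```text
pics
scene [[472.05885105   0.         282.55989985]
 [  0.         472.05885105 210.43425258]
 [  0.           0.           1.        ]] [[ 0.732769    0.68039589  0.01053721]
 [ 0.45470461 -0.47806745 -0.75146206]
 [-0.5062542   0.55543942 -0.65969215]] [-0.41754658 -0.16093966  1.53383598]
side [[544.3044133    0.         276.19168857]
 [  0.         544.3044133  206.78711363]
 [  0.           0.           1.        ]] [[ 0.98698008 -0.16083325 -0.00172764]
 [-0.1035221  -0.62698672 -0.77212099]
 [ 0.12309952  0.76224689 -0.6354732 ]] [-0.52795778  0.13293873  1.68002319]
{'t': 0.1, 'joints': array([-1.26401956e+00,  8.74303850e-02,  1.75212099e-01,  1.65977661e+00,
        2.82627922e-05,  1.57078689e+00]), 'joint_velocities': array([-0.00186918, -0.00145126,  0.00156022,  0.00046521, -0.0007042 ,
        0.00020049]), 'tau': array([ 9.08831043e-05, -5.21561372e+01,  4.65652049e+01,  1.60157861e-02,
       -5.41572308e-05,  1.59085494e-05]), 'tcp_pos': array([ 0.16604213, -0.52413395,  0.23063938]), 'tcp_rot': array([-3.10353024e+00, -4.79829392e-01,  2.43679929e-04]), 'wrist_force': array([0.06174424, 0.24788867, 0.3243381 ]), 'torque': array([-0.01955871,  0.00027787, -0.00793186]), 'gripper_width': 1.002046655228843}
```

View pics/scene0.png

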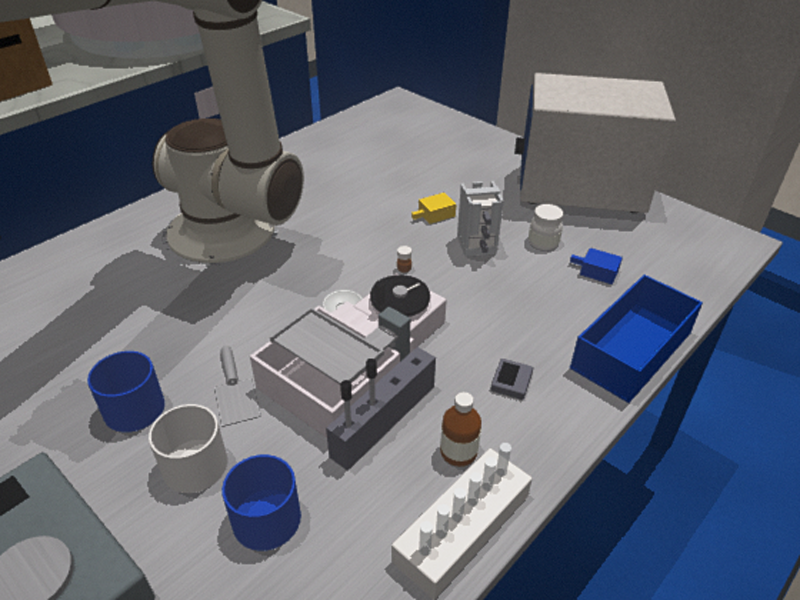

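View pics/side0.png

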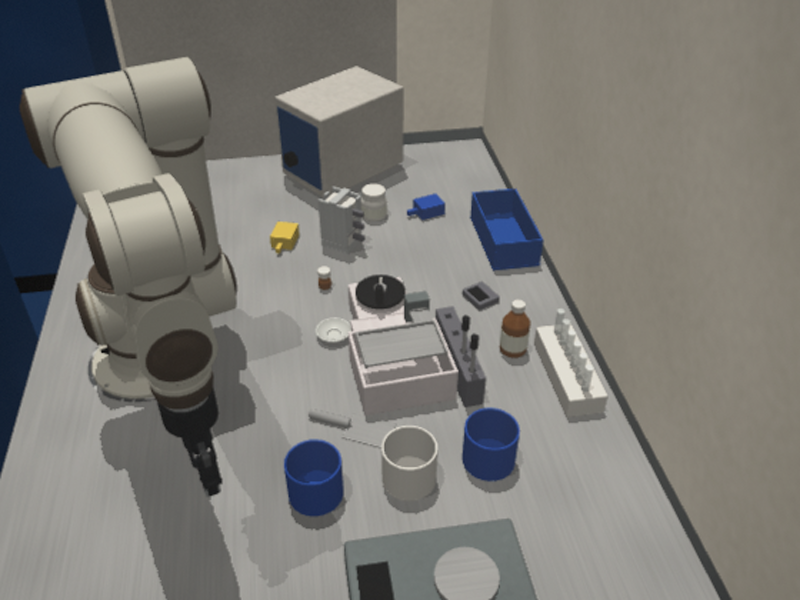

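Scene: white beaker near (187,450), two probes at (347,395) and (371,370), wheel (400,295), magazine (480,215). Both views agree. Enlarged crops next.

```bash
cat > h.py <<'E'
from cell import robot
import numpy as np, cv2
from scipy.optimize import least_squares
from scipy.spatial.transform import Rotation as Rn
def ray(n,u,v,p=None):
    p=p or robot.camera_params(n);K,R,t=[np.array(p[k],float) for k in("camera_matrix","R","t")]
    return -R.T@t, R.T@np.linalg.solve(K,[u,v,1])
def atz(n,u,v,z,p=None):
    c,d=ray(n,u,v,p);return c+d*(z-c[2])/d[2]
def tri(*obs):
    A=0;b=0
    for o in obs:
        c,d=ray(*o);d=d/np.linalg.norm(d);P=np.eye(3)-np.outer(d,d);A=A+P;b=b+P@c
    return np.linalg.solve(A,b)
def proj(n,X,p=None):
    p=p or robot.camera_params(n);x=np.array(p["camera_matrix"])@(np.array(p["R"])@X+np.array(p["t"]));return x[:2]/x[2]
def crop(img,x,y,w,h,s):  # native px -> enlarged
    return cv2.resize(img[y:y+h,x:x+w],(w*s,h*s),interpolation=cv2.INTER_CUBIC)
def st():
    o=robot.observe();print("t",round(o["t"],2),"tcp",o["tcp_pos"].round(4),"R",Rn.from_rotvec(o["tcp_rot"]).as_matrix().round(4).tolist(),"F",o["wrist_force"].round(1),"w",round(o["gripper_width"],3),"j",o["joints"].round(2))
E
python3 - <<'E'
from h import *
s=robot.camera("scene")[:,:,::-1];d=robot.camera("side")[:,:,::-1]
cv2.imwrite("pics/a.png",np.vstack([crop(s,170,115,200,150,4)]))
cv2.imwrite("pics/b.png",np.vstack([crop(d,190,120,200,150,4)]))
cv2.imwrite("pics/c.png",np.hstack([crop(s,100,235,100,150,4),crop(d,240,200,100,150,4)]))
cv2.imwrite("pics/d.png",np.vstack([crop(s,170,190,160,140,5)]))
E
```

```text
(no output)
```

View pics/a.png

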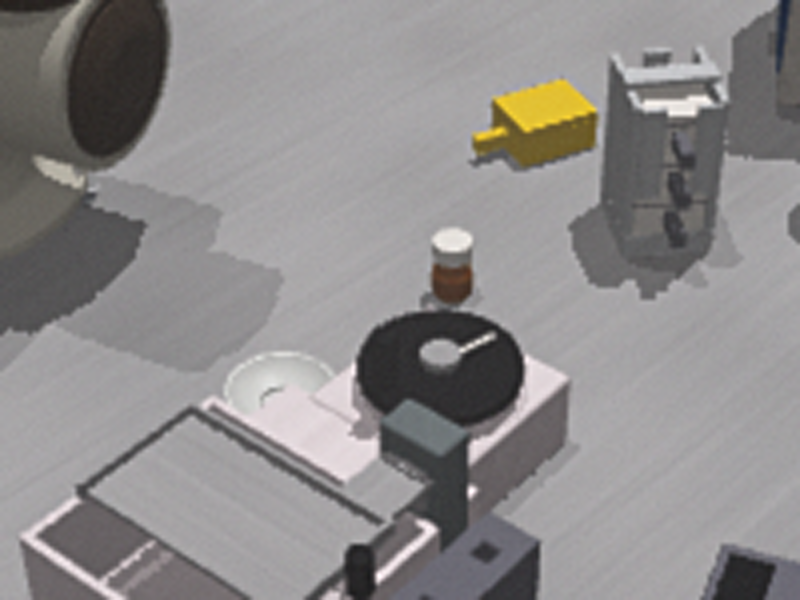

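View pics/b.png

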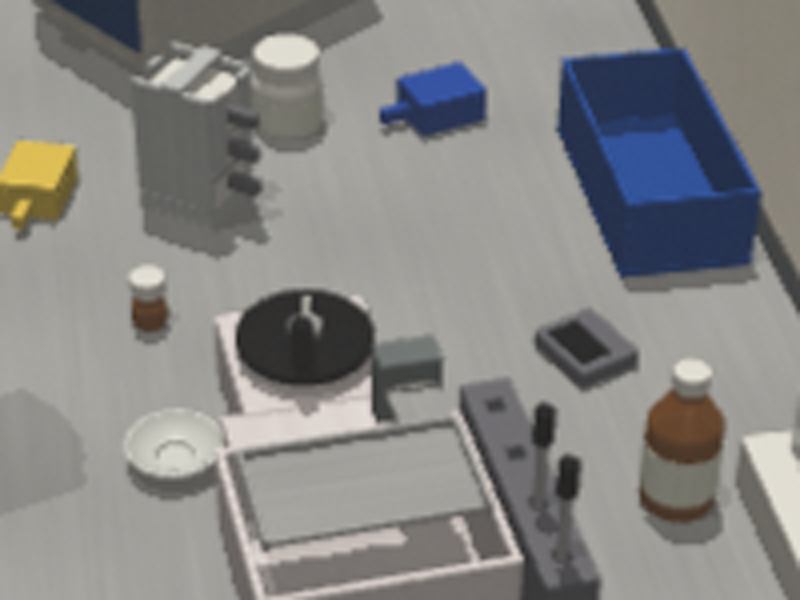

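View pics/d.png

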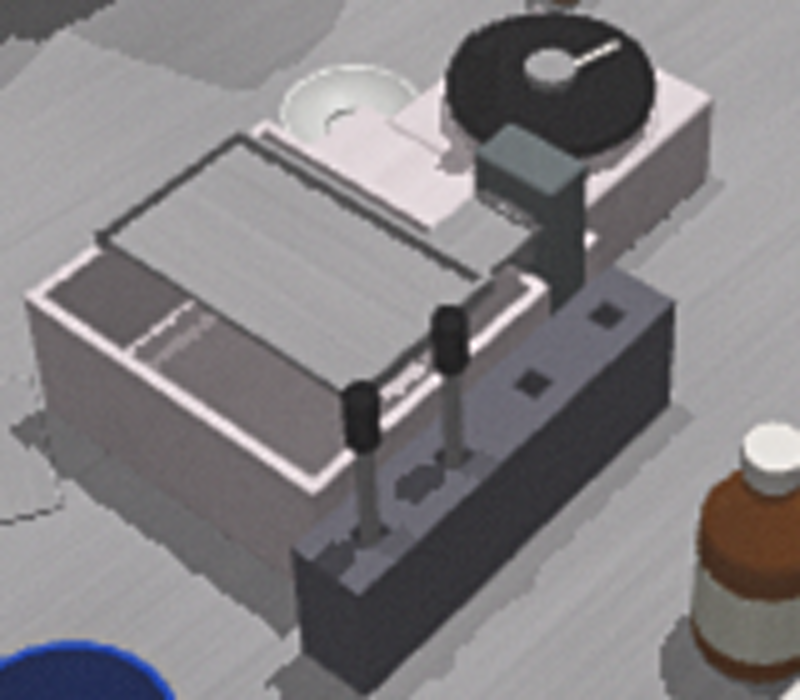

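The handle is visible in the side view at crop b (303,340), the pointer line lies on the disc. The magazine's tabs point roughly to world +x/-y. Now fit the poses.

```bash
cat > fit.py <<'E'
from h import *
P={n:robot.camera_params(n) for n in("scene","side")}
A=lambda X,Y:("scene",170+X/4-.5,115+Y/4-.5)
B=lambda X,Y:("side",190+X/4-.5,120+Y/4-.5)
D=lambda X,Y:("scene",170+X/5-.5,190+Y/5-.5)
S=lambda X,Y:("scene",X/1.4286-.5,Y/1.4286-.5)
T=lambda X,Y:("side",X/1.4286-.5,Y/1.4286-.5)
def W(q,m):
    c,s=np.cos(q[2]),np.sin(q[2]);m=np.array(m,float)/1000
    return np.array([q[0]+c*m[0]-s*m[1],q[1]+s*m[0]+c*m[1],m[2]])
def fit(obs,q0):
    f=lambda q:np.concatenate([proj(o[0],W(q,m),P[o[0]])-o[1:] for o,m in obs])
    r=least_squares(f,q0,loss="soft_l1");return r.x,r.fun.reshape(-1,2).round(1)
E
python3 - <<'E'
from fit import *
obs=[(D(297,553),(105,-112.5,75)),(D(360,595),(145,-112.5,75)),(D(675,302),(145,112.5,75)),
(B(460,390),(105,112.5,75)),(B(512,380),(145,112.5,75)),(B(597,580),(145,-112.5,75)),(D(552,65),(0,195,92)),(B(305,337),(0,195,84)),(D(550,88),(0,195,84)),
(D(361,388),(125,-84,165)),(D(450,312),(125,-28,165)),(B(568,460),(125,-84,165)),(B(544,407),(125,-28,165)),(D(533,383),(125,28,75)),(D(607,315),(125,84,75))]
q,r=fit(obs,[.55,-.1,0]);print("station",q,r.tolist())
print("wheel",W(q,(0,195,84)))
for n,a,b in [("mag base tab1 end",A(683,240),B(258,188)),("tab2",A(685,204),B(254,153)),("tab3",A(690,162),B(252,120)),("topbar r",A(720,75),B(245,70))]: print(n,tri(a,b).round(4))
print("tray corners", [tri(a,b).round(3).tolist() for a,b in [(D(243,138),B(236,460)),(D(100,238),B(262,545)),(D(490,275),B(458,423))]])
for n,p,z in[("handle foot",B(303,368),.084),("handle top",B(303,320),.13)]:print(n,atz(*p,z).round(4))
# beaker rim z=.09: ellipse extremes
print("beaker S",atz(*S(186,429),.09).round(4),"T",atz(*T(409,449),.09).round(4))
E
```

```text
station [ 0.52484988 -0.1445546   0.07087545] [[-1.4, -1.2], [-0.3, -0.0], [0.0, -0.4], [0.5, -1.7], [-0.1, -1.2], [1.6, -0.9], [-0.4, -0.3], [0.4, -2.0], [-0.0, -2.6], [-0.4, 0.7], [-0.3, 0.6], [1.0, -0.2], [0.9, 0.0], [-0.2, -0.3], [-0.2, -0.2]]
wheel [0.51104074 0.04995584 0.084     ]
mag base tab1 end [0.5064 0.326  0.0296]
tab2 [0.5045 0.3267 0.0648]
tab3 [0.5036 0.328  0.1005]
topbar r [0.5    0.3554 0.1487]
tray corners [[0.436, -0.098, 0.089], [0.443, -0.195, 0.093], [0.603, -0.091, 0.097]]
handle foot [0.5011 0.0025 0.084 ]
handle top [0.502  0.0045 0.13  ]
beaker S [ 0.4982 -0.4002  0.09  ] T [ 0.4928 -0.41    0.09  ]
```

View pics/c.png

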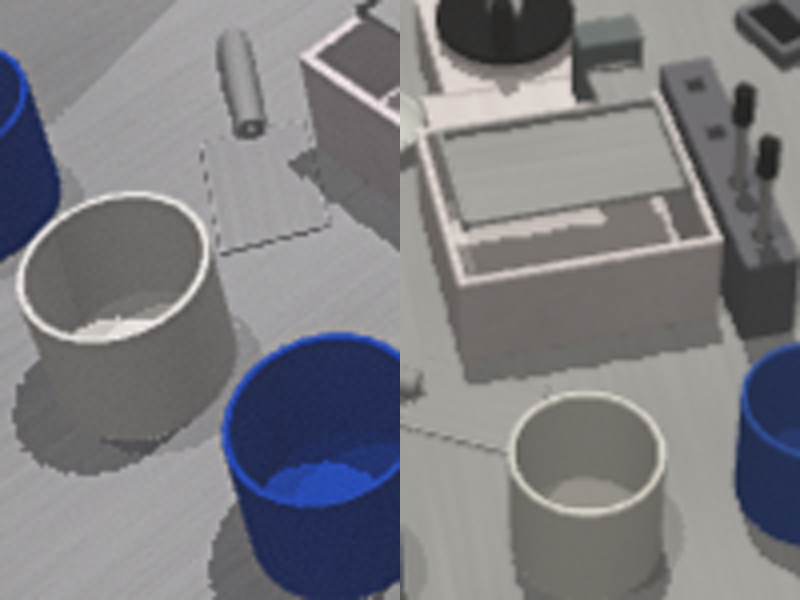

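```bash
cat >> h.py <<'E'
def Rot(zdir,ydir):
    z=np.array(zdir,float);z/=np.linalg.norm(z);y=np.array(ydir,float);y-=z*(y@z);y/=np.linalg.norm(y)
    return np.column_stack([np.cross(y,z),y,z])
def plan(*pts,R=None,frm=None):
    """rotation (tool rotvec) to R, then successive shifts (mm) in the tool axes of R"""
    o=robot.observe();R0=Rn.from_rotvec(o["tcp_rot"]).as_matrix();p=np.array(o["tcp_pos"]) if frm is None else np.array(frm)
    if R is None:R=R0
    rv=Rn.from_matrix(R0.T@R).as_rotvec();print("turn",rv.round(3),"rows>=",round(np.linalg.norm(rv)/.149,1))
    for q in pts:
        d=R.T@(np.array(q)-p)*1000;print("to",np.round(q,4),"shift",d.round(1),"len",round(np.linalg.norm(d)));p=np.array(q)
E
python3 - <<'E'
from fit import *
q=[.52485,-.14455,.07088]
p1=W(q,(125,-84,150));p2=W(q,(125,-28,150));print(p1,p2)
print("beaker",atz("scene",127.9,301.4,.09),atz("side",286.4,313.2,.09),tri(("scene",127.9,301.4),("side",286.4,313.2)))
print("magtop",tri(A(668,85),B(195,75)),"base", atz(*A(655,245),0.0))
R=Rot((0,0,-1),(np.cos(.07),np.sin(.07),0))
plan(p1+[0,0,.08],p1+[0,0,-.019],R=R)
E
```

```text
[ 0.65548507 -0.2194865   0.15      ] [ 0.65151911 -0.16362711  0.15      ]
beaker [ 0.49909327 -0.40518033  0.09      ] [ 0.49460713 -0.40840531  0.09      ] [ 0.49528069 -0.40397997  0.08499803]
magtop [0.45758341 0.35614484 0.13423087] base [4.71601670e-01 3.39972873e-01 1.11022302e-16]
turn [-1.000e-03 -1.000e-03 -1.334e+00] rows>= 9.0
to [ 0.6555 -0.2195  0.23  ] shift [269.7 509.5   0.8] len 577
to [ 0.6555 -0.2195  0.131 ] shift [ 0.  0. 99.] len 99
```

```bash
python3 -m crank '[[0,0,-0.1482,0,0,0,0.5],[0,0,-0.1482,0,0,0,0.5],[0,0,-0.1482,0,0,0,0.5],[0,0,-0.1482,0,0,0,0.5],[0,0,-0.1482,0,0,0,0.5],[0,0,-0.1482,0,0,0,0.5],[0,0,-0.1482,0,0,0,0.5],[0,0,-0.1482,0,0,0,0.5],[0,0,-0.1482,0,0,0,0.5]]'; python3 -c "
from h import *
st()"; python3 -m crank '[[0,0,0,20.75,39.2,0,0.5],[0,0,0,20.75,39.2,0,0.5],[0,0,0,20.75,39.2,0,0.5],[0,0,0,20.75,39.2,0,0.5],[0,0,0,20.75,39.2,0,0.5],[0,0,0,20.75,39.2,0,0.5],[0,0,0,20.75,39.2,0,0.5],[0,0,0,20.75,39.2,0,0.5],[0,0,0,20.75,39.2,0,0.5],[0,0,0,20.75,39.2,0,0.5],[0,0,0,20.75,39.2,0,0.5],[0,0,0,20.75,39.2,0,0.5],[0,0,0,20.75,39.2,0,0.5],[0,0,0,0,0,0,0.5],[0,0,0,0,0,0,0.5]]'; python3 -c "
from h import *
st()
plan([.6555,-.2195,.131])
cv2.imwrite('pics/w1.png',robot.camera('wrist')[:,:,::-1])"
```

```text
t: 1.1
tcp_pos: [0.1661, -0.5242, 0.2311]
tcp_rot: [-2.135, -2.304, -0.0]
wrist_force: [0.1, 0.1, -0.0]
gripper_width: 0.503
t 1.1 tcp [ 0.1661 -0.5242  0.2311] R [[-0.0759, 0.9971, -0.0001], [0.9971, 0.0759, 0.0004], [0.0004, -0.0001, -1.0]] F [ 0.1  0.1 -0. ] w 0.503 j [-1.26  0.09  0.18  1.66 -0.    0.23]
t: 2.6
tcp_pos: [0.6562, -0.2188, 0.2298]
tcp_rot: [-2.139, -2.298, 0.002]
wrist_force: [0.2, -0.2, -0.0]
gripper_width: 0.501
t 2.6 tcp [ 0.6562 -0.2188  0.2298] R [[-0.0715, 0.9974, -0.002], [0.9974, 0.0715, 0.0005], [0.0007, -0.002, -1.0]] F [ 0.2 -0.2 -0. ] w 0.501 j [-0.32  0.46  0.63  1.74 -0.    1.18]
turn [0. 0. 0.] rows>= 0.0
to [ 0.6555 -0.2195  0.131 ] shift [-0.7 -0.6 98.8] len 99
```

View pics/w1.png

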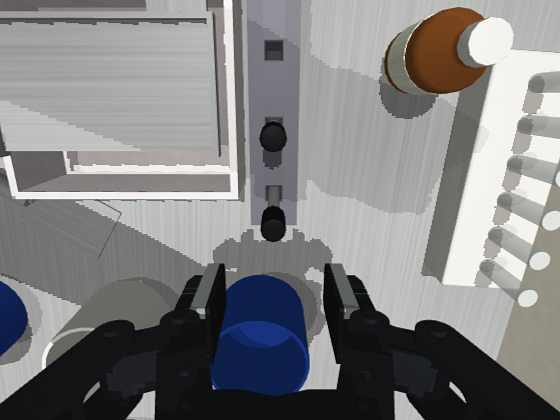

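Wrist view: probe heads at (273,225) and (273,135), fingers at (215,300)/(340,300).

Run:
```python
from h import *
for p in [(273,231),(273,139)]: print(atz("wrist",*p,.165))
for p in [(274,50)]: print(atz("wrist",*p,.075))
print(robot.camera_params("wrist"))
```

```text
[ 0.65585101 -0.22287054  0.165     ]
[ 0.65195716 -0.16687512  0.165     ]
[ 0.64841049 -0.11028461  0.075     ]
{'camera_matrix': array([[360.93893449,   0.        , 274.21362992],
       [  0.        , 360.93893449, 210.60382499],
       [  0.        ,   0.        ,   1.        ]]), 'R': array([[ 9.97519226e-01,  7.03882418e-02, -9.43467662e-04],
       [ 6.73590933e-02, -9.50526388e-01,  3.03252928e-01],
       [ 2.04486495e-02, -3.02564177e-01, -9.52909634e-01]]), 't': array([-0.63913098, -0.29345193,  0.29947875])}
```

```bash
python3 -m crank '[[0,0,0,-1.3,-0.3,33,0.5],[0,0,0,-1.2,-0.3,33,0.5],[0,0,0,0,0,33,0.5],[0,0,0,0,0,0,0.5],[0,0,0,0,0,0,0],[0,0,0,0,0,0,0],[0,0,0,0,0,0,0],[0,0,0,0,0,0,0],[0,0,0,0,0,0,0],[0,0,0,0,0,-20,0],[0,0,0,0,0,-25,0],[0,0,0,0,0,-35,0],[0,0,0,0,0,-25,0],[0,0,0,0,0,0,0],[0,0,0,0,0,0,0]]' 30; python3 -c "
from h import *
st()
b=np.array([.4965,-.4065]);
plan([b[0]+.012,b[1]+.028,.236],[b[0]+.012,b[1]+.028,.125])
cv2.imwrite('pics/w2.png',robot.camera('wrist')[:,:,::-1])"
```

```text
t: 4.15
tcp_pos: [0.6557, -0.2224, 0.2383]
tcp_rot: [2.141, 2.296, 0.001]
wrist_force: [-0.1, -0.3, -0.7]
gripper_width: 0.179
t 4.15 tcp [ 0.6557 -0.2224  0.2383] R [[-0.0698, 0.9976, 0.002], [0.9976, 0.0698, -0.0006], [-0.0008, 0.002, -1.0]] F [-0.1 -0.3 -0.7] w 0.179 j [-0.33  0.47  0.65  1.76  0.    1.17]
turn [0. 0. 0.] rows>= 0.0
to [ 0.5085 -0.3785  0.236 ] shift [-145.5 -157.8    2.1] len 215
to [ 0.5085 -0.3785  0.125 ] shift [ 1.00e-01 -2.00e-01  1.11e+02] len 111
```

```bash
python3 -m crank '[[0,0,0,-24.25,-26.3,0,0],[0,0,0,-24.25,-26.3,0,0],[0,0,0,-24.25,-26.3,0,0],[0,0,0,-24.25,-26.3,0,0],[0,0,0,-24.25,-26.3,0,0],[0,0,0,-24.25,-26.3,0,0],[0,0,0,0,0,0,0],[0,0,0,0,0,0,0]]'; python3 -c "
from h import *
st()
a=robot.camera('wrist')[:,:,::-1];b=robot.camera('side')[:,:,::-1]
cv2.imwrite('pics/w3.png',np.hstack([cv2.resize(a,(480,360)),crop(b,240,240,90,120,3)]))
print(proj('wrist',np.array([.4965,-.4065,.09])),proj('side',np.array([.4965,-.4065,.09])))"
```

```text
t: 5.0
tcp_pos: [0.5073, -0.3787, 0.2363]
tcp_rot: [-2.144, -2.295, -0.0]
wrist_force: [0.8, 1.7, 0.5]
gripper_width: 0.178
t 5.0 tcp [ 0.5073 -0.3787  0.2363] R [[-0.0681, 0.9977, -0.001], [0.9977, 0.0681, 0.001], [0.0011, -0.001, -1.0]] F [0.8 1.7 0.5] w 0.178 j [-0.64  0.3   0.43  1.7   0.    0.86]
[257.09682797 224.25857387] [287.00613143 312.51865825]
```

View pics/w3.png

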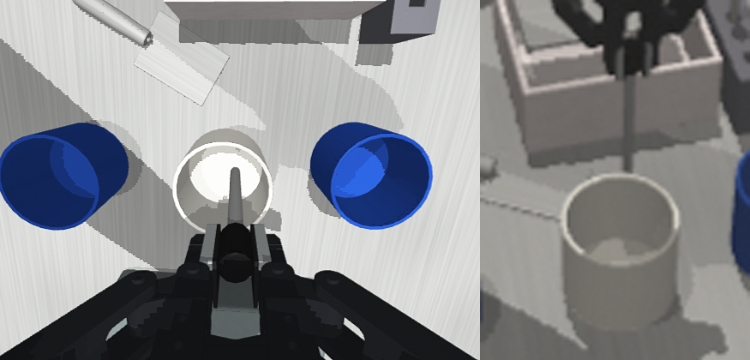

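The beaker rim sits at (222,190), i.e. where predicted; the probe is inside its outline.

```bash
python3 -m crank '[[0,0,0,0,0,28,0],[0,0,0,0,0,28,0],[0,0,0,0,0,28,0],[0,0,0,0,0,20,0],[0,0,0,0,0,9,0],[0,0,0,0,0,0,0],[0,0,0,0,0,0,0.35],[0,0,0,0,0,0,0.5],[0,0,0,0,0,0,0.5],[0,0,0,0,0,-25,0.5],[0,0,0,0,0,-40,0.5],[0,0,0,0,0,-40,0.5],[0,0,0,0,0,0,0.5]]'; python3 -c "
from h import *
st()
plan([.6517,-.166,.236],[.6517,-.166,.131])"
```

```text
t: 6.4
tcp_pos: [0.5092, -0.3791, 0.2355]
tcp_rot: [2.137, 2.292, 0.002]
wrist_force: [1.5, -1.0, 0.1]
gripper_width: 0.497
t 6.4 tcp [ 0.5092 -0.3791  0.2355] R [[-0.0699, 0.9975, 0.0066], [0.9975, 0.0699, -0.0048], [-0.0053, 0.0063, -1.0]] F [ 1.5 -1.   0.1] w 0.497 j [-0.64  0.29  0.42  1.69  0.    0.86]
turn [0. 0. 0.] rows>= 0.0
to [ 0.6517 -0.166   0.236 ] shift [202.6 157.   -0.6] len 256
to [ 0.6517 -0.166   0.131 ] shift [  0.6  -0.7 105. ] len 105
```

```bash
python3 -m crank '[[0,0,0,33.7,26.1,0,0.5],[0,0,0,33.7,26.1,0,0.5],[0,0,0,33.7,26.1,0,0.5],[0,0,0,33.7,26.1,0,0.5],[0,0,0,33.7,26.1,0,0.5],[0,0,0,33.7,26.1,0,0.5],[0,0,0,0,0,0,0.5],[0,0,0,0,0,35,0.5],[0,0,0,0,0,35,0.5],[0,0,0,0,0,35,0.5],[0,0,0,0,0,0,0.5],[0,0,0,0,0,0,0],[0,0,0,0,0,0,0],[0,0,0,0,0,0,0],[0,0,0,0,0,0,0],[0,0,0,0,0,-25,0],[0,0,0,0,0,-40,0],[0,0,0,0,0,-40,0],[0,0,0,0,0,0,0],[0,0,0,0,0,0,0]]'; python3 -c "
from h import *
st()
plan([.4865,-.434,.236],[.4865,-.434,.124])
cv2.imwrite('pics/s4.png',crop(robot.camera('side')[:,:,::-1],230,190,160,130,4))"
```

```text
t: 8.4
tcp_pos: [0.6508, -0.1659, 0.2311]
tcp_rot: [2.141, 2.295, 0.002]
wrist_force: [-0.6, -0.8, -1.8]
gripper_width: 0.176
t 8.4 tcp [ 0.6508 -0.1659  0.2311] R [[-0.0698, 0.9976, 0.0032], [0.9976, 0.0698, -0.0008], [-0.0011, 0.0031, -1.0]] F [-0.6 -0.8 -1.8] w 0.176 j [-0.25  0.4   0.55  1.72 -0.    1.25]
turn [0. 0. 0.] rows>= 0.0
to [ 0.4865 -0.434   0.236 ] shift [-256.  -182.5   -5.2] len 314
to [ 0.4865 -0.434   0.124 ] shift [ 1.00e-01 -3.00e-01  1.12e+02] len 112
```

View pics/s4.png

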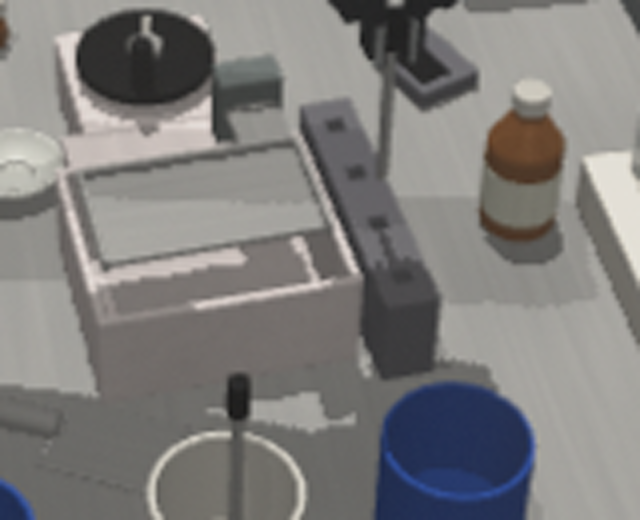

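Probe 1 stands in the beaker (238,395); beaker unmoved. Carry probe 2 over high enough to clear it.

```bash
python3 -m crank '[[0,0,0,-36.6,-26.1,-10,0],[0,0,0,-36.6,-26.1,-10,0],[0,0,0,-36.6,-26.1,-10,0],[0,0,0,-36.6,-26.1,-10,0],[0,0,0,-36.6,-26.1,-10,0],[0,0,0,-36.6,-26.1,-7,0],[0,0,0,-36.6,-26.1,0,0],[0,0,0,0,0,0,0],[0,0,0,0,0,0,0]]'; python3 -c "
from h import *
st();plan([.4865,-.434,.124])"
```

```text
t: 9.35
tcp_pos: [0.4848, -0.4348, 0.2848]
tcp_rot: [-2.144, -2.294, -0.0]
wrist_force: [-0.1, 0.7, -0.8]
gripper_width: 0.176
t 9.35 tcp [ 0.4848 -0.4348  0.2848] R [[-0.0675, 0.9977, -0.0016], [0.9977, 0.0675, 0.0017], [0.0018, -0.0015, -1.0]] F [-0.1  0.7 -0.8] w 0.176 j [-0.73  0.39  0.64  1.83  0.    0.77]
turn [0. 0. 0.] rows>= 0.0
to [ 0.4865 -0.434   0.124 ] shift [  0.4   2.  160.8] len 161
```

```bash
python3 -m crank '[[0,0,0,0,1,35,0],[0,0,0,0,1,35,0],[0,0,0,0,0,35,0],[0,0,0,0,0,30,0],[0,0,0,0,0,16,0],[0,0,0,0,0,9,0],[0,0,0,0,0,0,0],[0,0,0,0,0,0,0.35],[0,0,0,0,0,0,0.5],[0,0,0,0,0,0,0.5],[0,0,0,0,0,-25,0.5],[0,0,0,0,0,-40,0.5],[0,0,0,0,0,-40,0.5],[0,0,0,0,0,-40,0.5],[0,0,0,0,0,0,0.5]]'
python3 - <<'E'
from h import *
st()
# magazine view position: tool down at (.42,.28,.36)? rough target
plan([.45,-.10,.27],[.47,.22,.3],R=Rot((0,0,-1),(1,0.0,0)))
E
```

```text
t: 10.85
tcp_pos: [0.4885, -0.4348, 0.2786]
tcp_rot: [2.136, 2.29, 0.0]
wrist_force: [0.3, -1.0, 0.7]
gripper_width: 0.505
t 10.85 tcp [ 0.4885 -0.4348  0.2786] R [[-0.0695, 0.9976, 0.0074], [0.9976, 0.0696, -0.0065], [-0.007, 0.0069, -1.0]] F [ 0.3 -1.   0.7] w 0.505 j [-0.73  0.38  0.61  1.8   0.    0.77]
turn [0.007 0.007 0.07 ] rows>= 0.5
to [ 0.45 -0.1   0.27] shift [334.8 -38.5   8.6] len 337
to [0.47 0.22 0.3 ] shift [320.  20. -30.] len 322
```

```bash
cat >> h.py <<'E'
def log():
    import pickle;o=robot.observe()
    open("log.pkl","ab").write(pickle.dumps({k:o[k] for k in("joints","tcp_pos","tcp_rot")}))
E
python3 -c "
from h import *
log()"
python3 -m crank '[[0,0,0.07,0,0,0,0.5],[0,0,0,47.8,-5.5,1,0.5],[0,0,0,47.8,-5.5,1,0.5],[0,0,0,47.8,-5.5,1,0.5],[0,0,0,47.8,-5.5,0,0.5],[0,0,0,47.8,-5.5,0,0.5],[0,0,0,47.8,-5.5,0,0.5],[0,0,0,47.8,-5.5,0,0.5],[0,0,0,46,3,-4,0.5],[0,0,0,46,3,-4,0.5],[0,0,0,46,3,-4,0.5],[0,0,0,46,3,-4,0.5],[0,0,0,46,3,-4,0.5],[0,0,0,46,3,-4,0.5],[0,0,0,36,3,-4,0.5],[0,0,0,0,0,0,0.5],[0,0,0,0,0,0,0.5]]';  python3 - <<'E'
from h import *
st();log()
a=robot.camera('wrist')[:,:,::-1];b=robot.camera('side')[:,:,::-1]
cv2.imwrite('pics/w5.png',np.hstack([a,cv2.resize(b[180:320,240:360],(240,280)).repeat(1,0) if 0 else cv2.copyMakeBorder(crop(b,250,230,80,140,3),0,0,0,0,0)]))
p=robot.camera_params('wrist')
import pickle;pickle.dump(p,open('w5.pkl','wb'))
E
```

```text
t: 12.55
tcp_pos: [0.4702, 0.2132, 0.2963]
tcp_rot: [2.22, 2.223, -0.0]
wrist_force: [-0.6, 0.3, -0.1]
gripper_width: 0.505
t 12.55 tcp [0.4702 0.2132 0.2963] R [[-0.0015, 1.0, 0.0001], [1.0, 0.0015, -0.0002], [-0.0002, 0.0001, -1.0]] F [-0.6  0.3 -0.1] w 0.505 j [ 0.43  0.04  0.26  1.79 -0.    2.  ]
```

View pics/w5.png

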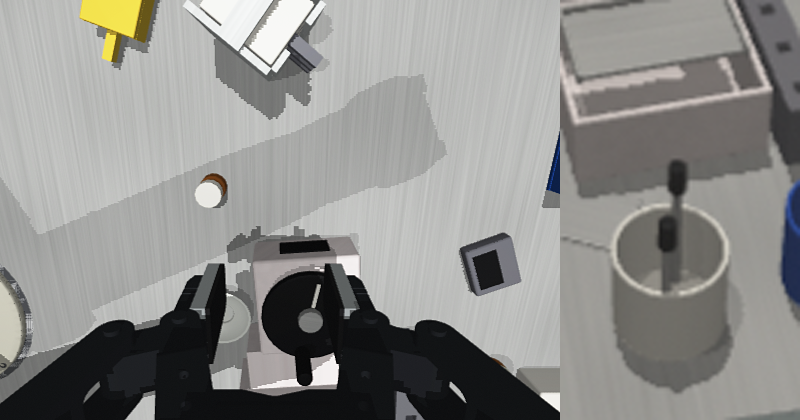

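Both probes stand in the beaker (677,180)/(667,235). The magazine's front edge and top tab are at (307,53), front facing world about (+x,−y). Enlarging.

```bash
python3 -c "
from h import *
a=cv2.imread('pics/w5.png');cv2.imwrite('pics/w5c.png',crop(a,180,0,150,115,5))"
```

```text
(no output)
```

View pics/w5c.png

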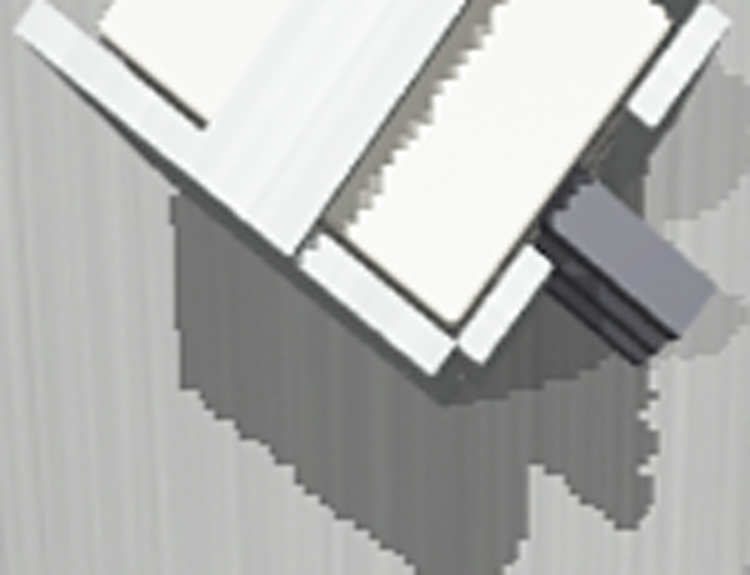

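Run:
```python
from h import *
import pickle
p=pickle.load(open('w5.pkl','rb'))
f=lambda X,Y,z:atz('wrist',180+X/5-.5,Y/5-.5,z,p)
e1,e2=f(680,338,.114),f(715,290,.114);i1,i2=f(548,215,.114),f(590,175,.114)
c=f(455,325,.128);c2=f(670,20,.128)
print("tab end",e1,e2,(e1+e2)/2,np.linalg.norm(e1-e2))
for a,b in((i1,e1),(i2,e2)):print("az",np.degrees(np.arctan2(*(b-a)[1::-1])),np.linalg.norm(b-a))
d=e2-e1;print("az from end",np.degrees(np.arctan2(d[1],d[0]))-90)
print("cass front",c,c2,np.linalg.norm(c2-c),np.degrees(np.arctan2(*(c2-c)[1::-1]))-90)
# wall outer left edge
w1,w2=f(15,30,.128),f(435,375,.128);print("wall az",np.degrees(np.arctan2(*(w2-w1)[1::-1])),np.linalg.norm(w2-w1))
```

```text
tab end [0.50612774 0.31126446 0.114     ] [0.51171179 0.31871927 0.114     ] [0.50891976 0.31499187 0.114     ] 0.009314279283037052
az -40.151752455549314 0.02931644512372821
az -39.460245859196476 0.027433678038539317
az from end -36.83518735072275
cass front [0.46844972 0.3122485  0.128     ] [0.50154886 0.35566461 0.128     ] 0.05459406525366479 -37.32081736576081
wall az -37.757971666182605 0.08104103621660559
```

Run:
```python
from h import *
az=np.radians(-38);f=np.array([np.cos(az),np.sin(az),0]);y=np.array([-f[1],f[0],0])
C=np.array([.4574,.3556,0])
for t in (25,):
    R=Rot(-f*np.cos(np.radians(t))-np.array([0,0,np.sin(np.radians(t))]),y)
    R1=Rot((0,0,-1),y);print((Rn.from_matrix(R1.T@R)).as_rotvec())
    g=C+.057*f+[0,0,.035];tcp=g+.019*R[:,2];print("grasp tcp",tcp,R.tolist())
    plan(tcp+f*.07,tcp,R=R1)
```

```text
[-1.26329920e-17  1.13446401e+00  2.75272251e-17]
grasp tcp [0.48874719 0.33110889 0.02697025] [[-0.3330277349222514, 0.6156614753256583, -0.7141802822623909], [0.26018978252284425, 0.7880107536067219, 0.5579787892661164], [0.9063077870366498, 0.0, -0.42261826174069944]]
turn [ 0.     0.    -0.908] rows>= 6.1
to [0.5439 0.288  0.027 ] shift [-11.2 105.2 269.6] len 290
to [0.4887 0.3311 0.027 ] shift [70. -0.  0.] len 70
```

```bash
python3 -m crank '[[0,0,-0.1297,-1,15,0,0.5],[0,0,-0.1297,0,15,0,0.5],[0,0,-0.1297,0,15,0,0.5],[0,0,-0.1297,0,15,0,0.5],[0,0,-0.1297,0,0,0,0.5],[0,0,-0.1297,0,0,0,0.5],[0,0,-0.1297,0,0,0,0.5],[0,0,0,0,0,0,0.5],[0,0,0,0,0,0,0.5]]';python3 -c "
from h import *
log();st()"; python3 -m crank '[[0,0.1418,0,0,0,0,0.5],[0,0.1418,0,0,0,0,0.5],[0,0.1418,0,0,0,0,0.5],[0,0.1418,0,0,0,0,0.5],[0,0,0,0,0,0,0.5],[0,0,0,0,0,0,0.5]]';  python3 - <<'E'
from h import *
st();log()
import pickle
L=[];fh=open('log.pkl','rb')
while 1:
    try:L.append(pickle.load(fh))
    except EOFError:break
L.append(dict(joints=np.array([-1.26401956e+00,8.743e-02,1.75212e-01,1.6597766,0,1.57079]),tcp_pos=np.array([0.16604213,-0.52413395,0.23063938]),tcp_rot=np.array([-3.10353,-.479829,.00024])))
def fk(k,q):
    a,b,c,h,e,l=k;p=q[1]-q[2]+q[3]
    ew=lambda an:np.array([np.cos(an),-np.sin(an)])  # radial,z with downward pitch
    w=np.array([c+a*np.sin(q[1]),h+a*np.cos(q[1])])+b*ew(q[1]-q[2])+e*ew(p)
    s=1
    er=np.array([np.cos(q[0]),np.sin(q[0]),0]);et=np.array([-er[1],er[0],0]);ez=np.array([0,0,1])
    d=np.cos(q[4])*(np.cos(p)*er-np.sin(p)*ez)+np.sin(q[4])*et
    return w[0]*er+w[1]*ez+l*d,d
def fk2(k,q,s):
    q=q.copy();q[4]*=s;return fk(k,q)
for s in(1,-1):
    f=lambda k:np.concatenate([np.r_[fk2(k,o["joints"],s)[0]-o["tcp_pos"],.1*(fk2(k,o["joints"],s)[1]-Rn.from_rotvec(o["tcp_rot"]).as_matrix()[:,2])] for o in L])
    r=least_squares(f,[.4,.4,0,.2,.1,.2]);print(s,r.x.round(4),np.abs(r.fun).max())
for o in L:print(o["joints"].round(3))
E
```

```text
t: 13.55
tcp_pos: [0.5287, 0.2221, 0.2966]
tcp_rot: [1.03, 2.968, 0.0]
wrist_force: [-0.6, -0.0, -0.0]
gripper_width: 0.499
t 13.55 tcp [0.5287 0.2221 0.2966] R [[-0.7848, 0.6197, 0.0004], [0.6197, 0.7848, 0.0001], [-0.0002, 0.0003, -1.0]] F [-0.6 -0.  -0. ] w 0.499 j [ 0.4   0.18  0.41  1.8  -0.    1.07]
t: 14.15
tcp_pos: [0.5294, 0.2224, 0.2949]
tcp_rot: [-0.85, -2.452, -0.243]
wrist_force: [0.1, -0.2, 0.9]
gripper_width: 0.5
t 14.15 tcp [0.5294 0.2224 0.2949] R [[-0.6625, 0.6181, -0.4232], [0.5229, 0.7861, 0.3296], [0.5364, -0.003, -0.844]] F [ 0.1 -0.2  0.9] w 0.5 j [0.2  0.55 0.78 2.19 0.42 0.78]
1 [ 0.4124  0.5146 -0.0015  0.1992  0.1402  0.2847] 0.0030214446175340637
-1 [ 0.3916  0.5791 -0.0593  0.1709  0.6475 -0.2675] 0.07953500307216732
[-0.727  0.375  0.612  1.798  0.     0.774]
[ 0.426  0.041  0.256  1.786 -0.     1.995]
[ 0.398  0.182  0.411  1.799 -0.     1.066]
[0.195 0.552 0.778 2.19  0.417 0.778]
[-1.264  0.087  0.175  1.66   0.     1.571]
```

```bash
cat > kin.py <<'E'
from h import *
K=[.4124,.5146,-.0015,.1992,.1402,.2847]
LO=np.array([-3.13,-.85,-1.15,-2.2,-1.44]);HI=np.array([3.13,1.81,1.24,2.28,1.52])
def fk(q,k=K):
    a,b,c,h,e,l=k;p=q[1]-q[2]+q[3];ew=lambda an:np.array([np.cos(an),-np.sin(an)])
    w=np.array([c+a*np.sin(q[1]),h+a*np.cos(q[1])])+b*ew(q[1]-q[2])+e*ew(p)
    er=np.array([np.cos(q[0]),np.sin(q[0]),0]);et=np.array([-er[1],er[0],0]);ez=np.array([0,0,1])
    d=np.cos(q[4])*(np.cos(p)*er-np.sin(p)*ez)+np.sin(q[4])*et
    return w[0]*er+w[1]*ez+l*d,d
def ik(p,z,n=6):
    best=None
    for q0 in([.2,.55,.78,2.19,.4],[0,1,.5,2,.8],[-.2,1.2,.6,1.2,1.2],[.5,.3,.3,1.7,0],[0.,1,.5,1,-.8]):
        r=least_squares(lambda q:np.r_[(fk(q)[0]-p)*10,fk(q)[1]-z],np.clip(q0,LO+.01,HI-.01),bounds=(LO,HI))
        if best is None or r.cost<best.cost:best=r
    q=best.x;P,d=fk(q);return q.round(2),round(1000*np.linalg.norm(P-p),1),round(np.degrees(np.arccos(np.clip(d@z,-1,1))),1)
AZ=np.radians(-38);F=np.array([np.cos(AZ),np.sin(AZ),0]);Y=np.array([-F[1],F[0],0]);C=np.array([.4574,.3556,0])
def tool(t):
    t=np.radians(t);return -F*np.cos(t)-np.array([0,0,np.sin(t)])
E
python3 - <<'E'
from kin import *
for t in(15,25,30,35,40,45,55):
    z=tool(t)
    for s in(0,.06,.125):
        g=C+(.057+s)*F+[0,0,.035];print(t,s,*ik(g+.019*z,z))
E
```

```text
15 0 [0.22 1.12 0.72 2.28 0.86] 0.6 2.0
15 0.06 [0.16 1.15 0.82 2.28 0.82] 2.0 6.5
15 0.125 [0.09 1.19 0.95 2.28 0.79] 3.7 11.7
25 0 [0.24 1.   0.63 2.12 0.8 ] 0.0 0.0
25 0.06 [0.18 1.14 0.85 2.24 0.74] 0.0 0.0
25 0.125 [0.11 1.21 1.02 2.28 0.71] 1.5 4.2
30 0 [0.26 0.92 0.56 2.02 0.76] 0.0 0.0
30 0.06 [0.19 1.05 0.76 2.14 0.71] 0.0 0.0
30 0.125 [0.13 1.22 1.06 2.28 0.67] 0.2 0.6
35 0 [0.27 0.85 0.49 1.92 0.72] 0.0 0.0
35 0.06 [0.2  0.96 0.68 2.03 0.68] 0.0 0.0
35 0.125 [0.14 1.13 0.96 2.18 0.63] 0.0 0.0
40 0 [0.29 0.77 0.43 1.83 0.67] 0.0 0.0
40 0.06 [0.22 0.88 0.6  1.94 0.63] 0.0 0.0
40 0.125 [0.15 1.04 0.85 2.07 0.59] 0.0 0.0
45 0 [0.31 0.7  0.37 1.75 0.62] 0.0 0.0
45 0.06 [0.24 0.81 0.53 1.85 0.59] 0.0 0.0
45 0.125 [0.17 0.95 0.75 1.97 0.55] 0.0 0.0
55 0 [0.35 0.57 0.26 1.61 0.51] 0.0 0.0
55 0.06 [0.28 0.67 0.39 1.69 0.48] 0.0 0.0
55 0.125 [0.2  0.79 0.58 1.78 0.45] 0.0 0.0
```

Run:
```python
from kin import *
from fit import A,B,S,T,W
print("timer",tri(S(511,378),B(587,345)).round(3),"bluecass",tri(S(602,265),B(440,95)).round(3),"jar",tri(S(546,225),B(287,80)).round(3),"vial",tri(A(452,262),B(150,295)).round(3),"bottle",tri(S(461,437),B(685,435)).round(3))
t=36;z=tool(t);tcp=lambda s,h=0:C+(.058+s)*F+[0,0,.035+h]+.019*z
for s,h in((.08,.1),(.08,0),(.125,0),(.125,.06),(.125,.14)):print("mag",s,h,*ik(tcp(s,h),z))
yaw=.071;fs=np.array([np.sin(yaw),-np.cos(yaw),0])
def tt(t):t=np.radians(t);return -fs*np.cos(t)-np.array([0,0,np.sin(t)])
q=[.525,-.1465,yaw]
for x in(-30,30):
  for t in (30,36,40,50):
    for h in(0,.06):
      g=W(q,(x,-2-58,95+15));p=g+[0,0,h]+.019*tt(t);print("tray",x,t,h,p.round(3),*ik(p,tt(t)))
```

```text
timer [0.752 0.08  0.01 ] bluecass [0.704 0.472 0.015] jar [0.555 0.475 0.044] vial [0.396 0.187 0.028] bottle [ 0.784 -0.101  0.055]
mag 0.08 0.1 [0.19 0.94 0.84 2.21 0.65] 0.0 0.0
mag 0.08 0 [0.19 1.   0.74 2.06 0.65] 0.0 0.0
mag 0.125 0 [0.14 1.11 0.94 2.16 0.62] 0.0 0.0
mag 0.125 0.06 [0.14 1.08 1.   2.25 0.62] 0.0 0.0
mag 0.125 0.14 [0.14 0.96 0.99 2.28 0.64] 1.4 3.8
tray -30 30 0 [ 0.498 -0.192  0.1  ] [-0.7   0.8   0.49  2.15  0.67] 0.0 0.0
tray -30 30 0.06 [ 0.498 -0.192  0.16 ] [-0.7   0.76  0.55  2.24  0.67] 0.0 0.0
tray -30 36 0 [ 0.498 -0.193  0.099] [-0.69  0.71  0.43  2.05  0.63] 0.0 0.0
tray -30 36 0.06 [ 0.498 -0.193  0.159] [-0.69  0.68  0.49  2.15  0.63] 0.0 0.0
tray -30 40 0 [ 0.498 -0.194  0.098] [-0.68  0.66  0.39  1.98  0.6 ] 0.0 0.0
tray -30 40 0.06 [ 0.498 -0.194  0.158] [-0.68  0.62  0.46  2.09  0.6 ] 0.0 0.0
tray -30 50 0 [ 0.498 -0.196  0.095] [-0.64  0.52  0.28  1.83  0.51] 0.0 0.0
tray -30 50 0.06 [ 0.498 -0.196  0.155] [-0.64  0.49  0.36  1.94  0.51] 0.0 0.0
tray 30 30 0 [ 0.558 -0.188  0.1  ] [-0.65  0.91  0.68  2.19  0.71] 0.0 0.0
tray 30 30 0.06 [ 0.558 -0.188  0.16 ] [-0.65  0.87  0.74  2.28  0.71] 0.1 0.4
tray 30 36 0 [ 0.558 -0.189  0.099] [-0.63  0.82  0.61  2.08  0.67] 0.0 0.0
tray 30 36 0.06 [ 0.558 -0.189  0.159] [-0.63  0.79  0.68  2.18  0.67] 0.0 0.0
tray 30 40 0 [ 0.558 -0.19   0.098] [-0.62  0.77  0.56  2.02  0.63] 0.0 0.0
tray 30 40 0.06 [ 0.558 -0.19   0.158] [-0.62  0.74  0.64  2.12  0.63] 0.0 0.0
tray 30 50 0 [ 0.558 -0.192  0.095] [-0.58  0.63  0.44  1.86  0.54] 0.0 0.0
tray 30 50 0.06 [ 0.558 -0.192  0.155] [-0.58  0.61  0.53  1.96  0.54] 0.0 0.0
```

Run:
```python
from kin import *
z=tool(38);R=Rot(z,Y);tcp=lambda s,h=0:C+(.058+s)*F+[0,0,.035+h]+.019*z
print(tcp(0),tcp(.09))
plan(tcp(.09,.05))
plan(tcp(.09,0),tcp(0,0),R=R,frm=tcp(.09,.05))
```

```text
[0.49130637 0.32910944 0.02330243] [0.56222733 0.27369991 0.02330243]
turn [0. 0. 0.] rows>= 0.0
to [0.5622 0.2737 0.0733] shift [-113.8   61.3  190.1] len 230
turn [-0.     0.341 -0.004] rows>= 2.3
to [0.5622 0.2737 0.0233] shift [-39.4  -0.   30.8] len 50
to [0.4913 0.3291 0.0233] shift [55.4 -0.  70.9] len 90
```

```bash
python3 -m crank '[[0,0,0,-19,10.2,31.7,0.5],[0,0,0,-19,10.2,31.7,0.5],[0,0,0,-19,10.2,31.7,0.5],[0,0,0,-19,10.2,31.7,0.5],[0,0,0,-19,10.2,31.7,0.5],[0,0,0,-19,10.2,31.7,0.5],[0,0.1137,0,0,0,0,0.5],[0,0.1137,0,0,0,0,0.5],[0,0.1137,0,0,0,0,0.5],[0,0,0,-13.1,0,10.3,0.5],[0,0,0,-13.1,0,10.3,0.5],[0,0,0,-13.1,0,10.3,0.5],[0,0,0,0,0,0,0.5],[0,0,0,0,0,0,0.5]]';python3 - <<'E'
from kin import *
st();log();z=tool(38);R=Rot(z,Y);tcp=lambda s,h=0:C+(.058+s)*F+[0,0,.035+h]+.019*z
plan(tcp(.0),R=R)
for zt in(.042,.078,.114):print(proj('wrist',C+.065*F+[0,0,zt-.007]).round(0))
cv2.imwrite('pics/w6.png',robot.camera('wrist')[:,:,::-1])
E
```

```text
t: 15.55
tcp_pos: [0.5611, 0.2757, 0.0261]
tcp_rot: [-0.734, -2.137, -0.359]
wrist_force: [-0.6, 0.3, 0.8]
gripper_width: 0.501
t 15.55 tcp [0.5611 0.2757 0.0261] R [[-0.4869, 0.6149, -0.6203], [0.3785, 0.7886, 0.4846], [0.7872, 0.0012, -0.6167]] F [-0.6  0.3  0.8] w 0.501 j [0.18 0.92 0.65 2.   0.63 0.61]
turn [-0.     0.001  0.002] rows>= 0.0
to [0.4913 0.3291 0.0233] shift [51.8 -0.9 71. ] len 88
[273. 154.]
[273.  98.]
[273.  16.]
```

View pics/w6.png

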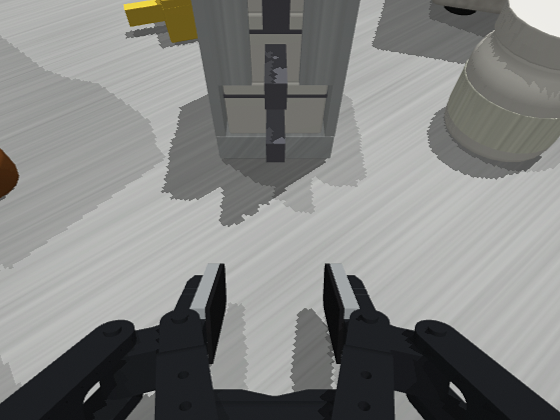

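Tab ends at columns 275, rows 153 (bottom), as predicted (273,154); aligned. Approach and grip.

```bash
python3 -m crank '[[0,0,0,10.4,0,14.2,0.5],[0,0,0,10.4,0,14.2,0.5],[0,0,0,10.4,0,14.2,0.5],[0,0,0,10.4,0,14.2,0.5],[0,0,0,10.2,0,14.2,0.5],[0,0,0,0,0,0,0.5],[0,0,0,0,0,0,0.5],[0,0,0,0,0,0,0],[0,0,0,0,0,0,0],[0,0,0,0,0,0,0],[0,0,0,0,0,0,0],[0,0,0,0,0,0,0]]' 80;python3 - <<'E'
from kin import *
st();log();o=robot.observe();p=o["tcp_pos"]
plan(p+.06*F,p+.128*F)
E
```

```text
t: 16.8
tcp_pos: [0.4925, 0.3291, 0.022]
tcp_rot: [-0.735, -2.135, -0.359]
wrist_force: [0.9, -1.2, 3.5]
gripper_width: 0.099
t 16.8 tcp [0.4925 0.3291 0.022 ] R [[-0.4847, 0.616, -0.6209], [0.3787, 0.7877, 0.4858], [0.7884, 0.0003, -0.6152]] F [ 0.9 -1.2  3.5] w 0.099 j [0.28 0.75 0.38 1.85 0.69 0.7 ]
turn [0. 0. 0.] rows>= 0.0
to [0.5397 0.2922 0.022 ] shift [-36.9   0.  -47.3] len 60
to [0.5933 0.2503 0.022 ] shift [-41.8   0.  -53.6] len 68
```

```bash
python3 -m crank '[[0,0,0,-4,0,-5.1,0],[0,0,0,-7.5,0,-9.6,0],[0,0,0,-7.5,0,-9.6,0],[0,0,0,-7.5,0,-9.6,0],[0,0,0,-7.5,0,-9.6,0],[0,0,0,-7.5,0,-9.6,0],[0,0,0,-7.5,0,-9.6,0],[0,0,0,-7.5,0,-9.6,0],[0,0,0,-7.5,0,-9.6,0],[0,0,0,-7.5,0,-9.6,0],[0,0,0,-7.5,0,-9.6,0],[0,0,0,-2,0,-2.5,0],[0,0,0,0,0,0,0],[0,0,0,0,0,0,0],[0,0,0,0,0,0,0]]';python3 - <<'E'
from kin import *
st();log();o=robot.observe();p=o["tcp_pos"];print((p-[.4925,.3291,.022])@F)
a=robot.camera('wrist')[:,:,::-1];b=robot.camera('side')[:,:,::-1]
cv2.imwrite('pics/w7.png',np.hstack([cv2.resize(a,(440,330)),crop(b,215,120,110,110,3)]))
E
```

```text
t: 18.3
tcp_pos: [0.5954, 0.2487, 0.0218]
tcp_rot: [-0.734, -2.135, -0.358]
wrist_force: [-0.4, 0.1, -0.3]
gripper_width: 0.097
t 18.3 tcp [0.5954 0.2487 0.0218] R [[-0.4849, 0.6151, -0.6217], [0.3783, 0.7884, 0.485], [0.7885, -0.0001, -0.615]] F [-0.4  0.1 -0.3] w 0.097 j [0.14 1.03 0.83 2.09 0.6  0.57]
0.13055176974272037
```

View pics/w7.png

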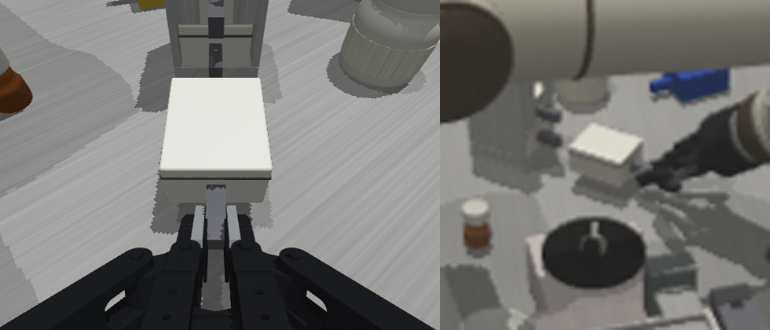

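Cassette 1 is out and level in the grip, the two others have dropped down in the magazine.

```bash
cat >> kin.py <<'E'
yaw=.071;fs=np.array([np.sin(yaw),-np.cos(yaw),0]);Ys=np.array([np.cos(yaw),np.sin(yaw),0])
def tt(t):t=np.radians(t);return -fs*np.cos(t)-np.array([0,0,np.sin(t)])
def WS(x,y,z):return np.array([.525,-.1465,0])+x/1000*Ys-y/1000*fs+np.array([0,0,z/1000])
E
python3 - <<'E'
from kin import *
z=tool(38);zs=tt(38);w1=[.595,.249,.082];w2=[.55,.15,.16];
pl=lambda x,h:WS(x,-1-58,95+15)+.019*zs+[0,0,h]
for p,d in((w1,z),(w2,z),(w2,tt(38)),([.55,.05,.18],zs),(pl(-32,.09),zs),(pl(-32,.0),zs),(pl(32,.09),zs)):print(np.round(p,3),*ik(np.array(p),d))
plan(w1,w2)
print("then"); plan(R=Rot(zs,Ys))
plan(pl(-32,.085),pl(-32,.015),R=Rot(zs,Ys),frm=w2)
E
```

```text
[0.595 0.249 0.082] [0.14 1.07 0.99 2.22 0.6 ] 0.0 0.0
[0.55 0.15 0.16] [0.02 0.85 0.79 2.28 0.52] 0.2 0.5
[0.55 0.15 0.16] [-0.13  0.26  0.02  1.57  0.88] 0.0 0.0
[0.55 0.05 0.18] [-0.3   0.37  0.17  1.8   0.83] 0.0 0.0
[ 0.496 -0.193  0.188] [-0.68  0.63  0.51  2.17  0.61] 0.0 0.0
[ 0.496 -0.193  0.098] [-0.68  0.68  0.4   2.01  0.61] 0.0 0.0
[ 0.56  -0.188  0.188] [-0.62  0.76  0.71  2.21  0.65] 0.0 0.0
turn [0. 0. 0.] rows>= 0.0
to [0.595 0.249 0.082] shift [ 47.7  -0.  -36.6] len 60
to [0.55 0.15 0.16] shift [  45.9 -105.7  -68. ] len 134
then
turn [-0.66  -0.001  0.515] rows>= 5.6
turn [-0.66  -0.001  0.515] rows>= 5.6
to [ 0.4962 -0.1927  0.1833] shift [-189.7  -78.  -280.7] len 348
to [ 0.4962 -0.1927  0.1133] shift [-55.2   0.   43.1] len 70
```

```bash
python3 -m crank '[[0,0,0,8,0,-6.1,0],[0,0,0,20,0,-15.2,0],[0,0,0,19.7,0,-15.3,0],[0,0,0,11.5,-26.4,-17,0],[0,0,0,11.5,-26.4,-17,0],[0,0,0,11.5,-26.4,-17,0],[0,0,0,11.5,-26.4,-17,0],[-0.11,0,0.0858,0,0,0,0],[-0.11,0,0.0858,0,0,0,0],[-0.11,0,0.0858,0,0,0,0],[-0.11,0,0.0858,0,0,0,0],[-0.11,0,0.0858,0,0,0,0],[-0.11,0,0.0858,0,0,0,0],[0,0,0,0,0,0,0],[0,0,0,0,0,0,0]]';python3 - <<'E'
from kin import *
st();log()
zs=tt(38);pl=lambda x,h:WS(x,-1-58,95+15)+.019*zs+[0,0,h];R=Rot(zs,Ys)
plan(R=R);plan(pl(-32,.085),R=R)
E
```

```text
t: 19.9
tcp_pos: [0.5498, 0.1498, 0.1616]
tcp_rot: [-1.606, -1.732, -0.786]
wrist_force: [0.6, -0.6, -0.9]
gripper_width: 0.096
t 19.9 tcp [0.5498 0.1498 0.1616] R [[-0.0482, 0.9972, -0.0566], [0.6137, 0.0743, 0.786], [0.788, 0.0031, -0.6156]] F [ 0.6 -0.6 -0.9] w 0.096 j [-0.13  0.23 -0.02  1.57  0.88  1.25]
turn [-0.001 -0.     0.005] rows>= 0.0
turn [-0.001 -0.     0.005] rows>= 0.0
to [ 0.4962 -0.1927  0.1833] shift [-190.9  -77.7 -279.6] len 347
```

```bash
python3 -m crank '[[0,0,0.005,-10,-4,-14,0],[0,0,0,-20,-8.2,-29.5,0],[0,0,0,-20,-8.2,-29.5,0],[0,0,0,-20,-8.2,-29.5,0],[0,0,0,-20,-8.2,-29.5,0],[0,0,0,-20,-8.2,-29.5,0],[0,0,0,-20,-8.2,-29.5,0],[0,0,0,-20,-8.2,-29.5,0],[0,0,0,-20,-8.2,-29.5,0],[0,0,0,-20.9,-8.2,-29.5,0],[0,0,0,0,0,0,0],[0,0,0,0,0,0,0]]';python3 - <<'E'
from kin import *
st();log()
zs=tt(38);pl=lambda x,h:WS(x,-1-58,95+15)+.019*zs+[0,0,h];R=Rot(zs,Ys)
plan(R=R);plan(pl(-32,.015),pl(-32,0),R=R)
a=robot.camera('wrist')[:,:,::-1];b=robot.camera('side')[:,:,::-1]
cv2.imwrite('pics/w8.png',np.hstack([a,crop(b,250,190,80,140,3)]))
import pickle;pickle.dump(robot.camera_params('wrist'),open('w8.pkl','wb'))
E
```

```text
t: 21.1
tcp_pos: [0.4966, -0.1935, 0.1809]
tcp_rot: [-1.61, -1.723, -0.784]
wrist_force: [-0.9, 0.6, -1.1]
gripper_width: 0.097
t 21.1 tcp [ 0.4966 -0.1935  0.1809] R [[-0.0399, 0.9976, -0.0568], [0.6125, 0.0693, 0.7875], [0.7895, -0.0034, -0.6137]] F [-0.9  0.6 -1.1] w 0.097 j [-0.68  0.6   0.45  2.14  0.61  0.58]
turn [-0.001 -0.002 -0.004] rows>= 0.0
turn [-0.001 -0.002 -0.004] rows>= 0.0
to [ 0.4962 -0.1927  0.1133] shift [-52.7  -0.3  42.3] len 68
to [ 0.4962 -0.1927  0.0983] shift [-11.8   0.    9.2] len 15
```

View pics/w8.png

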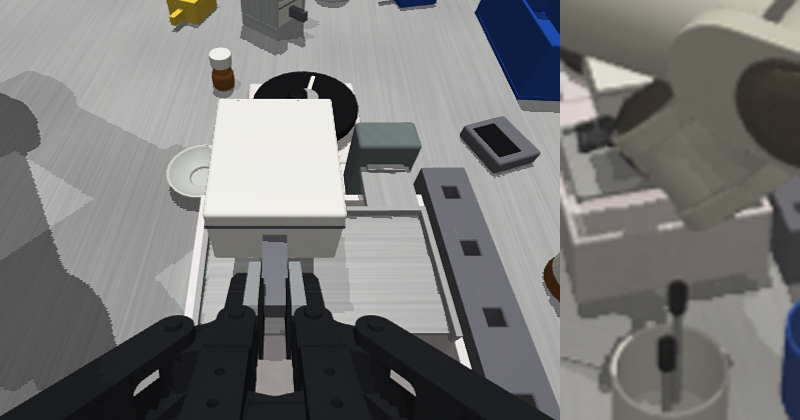

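Run:
```python
from kin import *
import pickle
p=pickle.load(open('w8.pkl','rb'))
def loc(X):d=X-np.array([.525,-.1465,0]);return (np.array([d@Ys,-d@fs])*1000).round(1)
for u,v in((451,192),(470,248),(494,317),(525,400)):print("well",loc(atz('wrist',u,v,.075,p)))
for z in(.09,.095,.1):print(z,"rim far-right",loc(atz('wrist',428,208,z+.007,p)),"open edge right",loc(atz('wrist',455,334,z,p)))
for z in(.089,.095,.1):print(z,"pred cor",proj('wrist',WS(80,45,1000*z+7),p).round(),proj('wrist',WS(80,-45,1000*z),p).round(),proj('wrist',WS(-80,45,1000*z+7),p).round())
```

```text
well [125.8  85.4]
well [125.3  29.1]
well [125.3 -26.6]
well [126.7 -79.3]
0.09 rim far-right [89.9 52.8] open edge right [ 86.9 -42.6]
0.095 rim far-right [87.3 49.4] open edge right [ 84.5 -44. ]
0.1 rim far-right [84.7 45.9] open edge right [ 82.  -45.3]
0.089 pred cor [417. 217.] [445. 338.] [211. 218.]
0.095 pred cor [420. 213.] [448. 336.] [210. 213.]
0.1 pred cor [422. 209.] [452. 333.] [209. 210.]
```

```bash
python3 -m crank '[[0,0,-0.004,-11.3,0,9.7,0],[0,0,0,-11.8,0,9.2,0],[0,0,0,-11.8,0,9.2,0],[0,0,0,-11.8,0,9.2,0],[0,0,0,-11.8,0,9.2,0],[0,0,0,0,0,0,0],[0,0,0,0,0,0,0]]';python3 -m crank '[[0,0,0,-1.6,0,1.2,0],[0,0,0,-1.6,0,1.2,0],[0,0,0,0,0,0,0],[0,0,0,0,0,0,0]]';python3 -m crank '[[0,0,0,-1.2,0,0.9,0],[0,0,0,-1.2,0,0.9,0],[0,0,0,0,0,0,0],[0,0,0,0,0,0,0]]'
```

```text
t: 21.9
tcp_pos: [0.4953, -0.1917, 0.1068]
tcp_rot: [-1.61, -1.725, -0.785]
wrist_force: [-0.5, 0.1, -0.3]
gripper_width: 0.099
t: 22.3
tcp_pos: [0.4956, -0.1919, 0.103]
tcp_rot: [-1.61, -1.727, -0.785]
wrist_force: [-0.1, -0.5, -0.8]
gripper_width: 0.093
t: 22.7
tcp_pos: [0.4955, -0.1919, 0.0998]
tcp_rot: [-1.61, -1.726, -0.785]
wrist_force: [-0.6, 0.4, -0.1]
gripper_width: 0.096
```

```bash
for i in 1 2 3; do python3 -m crank '[[0,0,0,-1.2,0,0.9,0],[0,0,0,0,0,0,0],[0,0,0,0,0,0,0]]' | grep -E "pos|force"; done
```

```text
tcp_pos: [0.4955, -0.1919, 0.0983]
wrist_force: [-1.0, 0.2, 0.1]
tcp_pos: [0.4956, -0.192, 0.0978]
wrist_force: [-1.3, -1.3, 5.7]
tcp_pos: [0.4956, -0.1921, 0.0975]
wrist_force: [-2.5, -3.9, 14.0]
```

```bash
python3 -m crank '[[0,0,0,1.2,0,-0.9,0],[0,0,0,0,0,0,0.2],[0,0,0,0,0,0,0.4],[0,0,0,0,0,0,0.4],[0,0,0,-5,0,-6.4,0.4],[0,0,0,-14,0,-18,0.4],[0,0,0,-18,0,-23,0.4],[0,0,0,10,0,-30,0.4],[0,0,0,20,0,-30,0.4],[0,0,0,20,0,-20,0.5],[0,0,0,0,0,0,0.5],[0,0,0,0,0,0,0.5]]';python3 - <<'E'
from kin import *
st()
z=tool(38);R=Rot(z,Y);w2=[.55,.15,.17]
tcp=lambda s,h=0:C+(.058+s)*F+[0,0,.0337+h]+.019*z
print(ik(np.array([.55,.05,.17]),tt(38)));plan(w2,R=Rot(tt(38),Ys))
plan(R=R);plan(tcp(.09,.05),tcp(.09,0),tcp(0),R=R,frm=w2)
cv2.imwrite('pics/w9.png',robot.camera('wrist')[:,:,::-1])
import pickle;pickle.dump(robot.camera_params('wrist'),open('w9.pkl','wb'))
E
```

```text
t: 24.8
tcp_pos: [0.5002, -0.2812, 0.1817]
tcp_rot: [-1.615, -1.728, -0.786]
wrist_force: [-0.3, 0.2, -0.7]
gripper_width: 0.494
t 24.8 tcp [ 0.5002 -0.2812  0.1817] R [[-0.0423, 0.9978, -0.0519], [0.6168, 0.0669, 0.7843], [0.786, 0.0011, -0.6182]] F [-0.3  0.2 -0.7] w 0.494 j [-0.78  0.8   0.74  2.28  0.55  0.5 ]
(array([-0.3 ,  0.37,  0.15,  1.79,  0.83]), np.float64(0.0), np.float64(0.0))
turn [ 0.004  0.003 -0.002] rows>= 0.0
to [0.55 0.15 0.17] shift [253.4  80.3 343.4] len 434
turn [ 0.662  0.004 -0.518] rows>= 5.6
turn [ 0.662  0.004 -0.518] rows>= 5.6
to [0.5622 0.2737 0.072 ] shift [-36.3 105.  112.8] len 158
to [0.5622 0.2737 0.022 ] shift [-39.4  -0.   30.8] len 50
to [0.4913 0.3291 0.022 ] shift [55.4 -0.  70.9] len 90
```

View pics/w9.png

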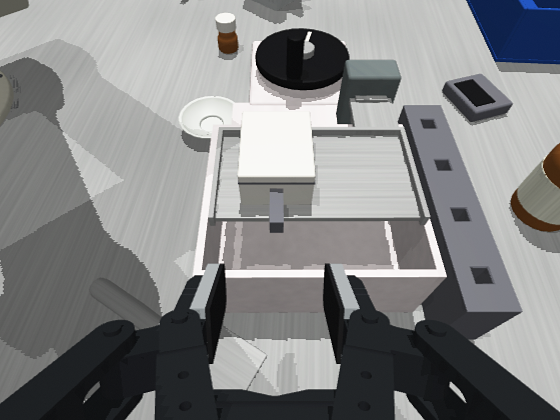

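Cassette 1 sits flat on the tray's left half with its tab over the open edge (277,210); the handle is visible at (295,40–78).

```bash
python3 - <<'E'
from kin import *
import pickle
p=pickle.load(open('w9.pkl','rb'))
def loc(X):d=X-np.array([.525,-.1455,0]);return (np.array([d@Ys,-d@fs])*1000).round(1)
for n,u,v,z in(("topFL",239,177,.132),("topFR",315,177,.132),("topBL",244,108,.132),("topBR",310,108,.132),("tab end",277,220,.118),("rimBR",403,127,.103),("edgeR",427,222,.096),("edgeL",206,220,.096),("handle top",295,40,.13),("handle foot",295,76,.084),("hub",308,48,.092),("disc",303,61,.084)):
    X=atz('wrist',u,v,z,p);print(n,loc(X),X.round(4))
E
python3 -m crank '[[0,0,0,12,4,17,0.5],[0,0,0,24,7.6,32.5,0.5],[0,0,0,24,7.6,32.5,0.5],[0,0,0,24,7.6,32.5,0.5],[0,0,0,24,7.6,32.5,0.5],[0,0,0,24,7.6,32.5,0.5],[0,0,0,24,7.6,32.5,0.5],[0,0,0,24,7.6,32.5,0.5],[0,0,0,24,7.6,32.5,0.5],[0,0,0,24,7.6,32.5,0.5],[0,0,0,24,7.6,32.5,0.5],[0.1103,0,-0.0863,0,0,0,0.5],[0.1103,0,-0.0863,0,0,0,0.5],[0.1103,0,-0.0863,0,0,0,0.5],[0.1103,0,-0.0863,0,0,0,0.5],[0.1103,0,-0.0863,0,0,0,0.5],[0.1103,0,-0.0863,0,0,0,0.5],[0,0,0,0,0,0,0.5]]'
python3 - <<'E'
from kin import *
st();z=tool(38);R=Rot(z,Y)
tcp=lambda s,h=0:C+(.058+s)*F+[0,0,.0337+h]+.019*z
plan(tcp(.09,.05),tcp(.09,0),tcp(0),R=R)
E
```

```text
topFL [-58.2 -34.8] [ 0.4694 -0.1843  0.132 ]
topFR [ -4.3 -35. ] [ 0.5232 -0.1807  0.132 ]
topBL [-57.9  38.7] [ 0.4645 -0.1111  0.132 ]
topBR [-3.5 38.5] [ 0.5188 -0.1074  0.132 ]
tab end [-31.4 -62.1] [ 0.4981 -0.2097  0.118 ]
rimBR [83.5 47.1] [ 0.605  -0.0926  0.103 ]
edgeR [ 84.2 -50.2] [ 0.6125 -0.1896  0.096 ]
edgeL [-85.9 -47.8] [ 0.4427 -0.1993  0.096 ]
handle top [-12.  141.8] [ 0.5029 -0.0049  0.13  ]
handle foot [ -9.6 148.9] [0.5049 0.0024 0.084 ]
hub [  6.5 189.8] [0.518  0.0443 0.092 ]
disc [  0.6 176.8] [0.5131 0.0309 0.084 ]
t: 26.65
tcp_pos: [0.5504, 0.1503, 0.1618]
tcp_rot: [-0.733, -2.14, -0.353]
wrist_force: [-0.3, 0.0, 0.0]
gripper_width: 0.501
t 26.65 tcp [0.5504 0.1503 0.1618] R [[-0.4884, 0.6122, -0.6218], [0.3799, 0.7907, 0.48], [0.7856, -0.0018, -0.6188]] F [-0.3  0.   0. ] w 0.501 j [0.02 0.83 0.75 2.27 0.51 0.46]
turn [-0.005  0.004  0.001] rows>= 0.0
to [0.5622 0.2737 0.072 ] shift [-29.7 104.6 107.8] len 153
to [0.5622 0.2737 0.022 ] shift [-39.4  -0.   30.8] len 50
to [0.4913 0.3291 0.022 ] shift [55.4 -0.  70.9] len 90
```

```bash
python3 -m crank '[[-0.005,0.004,0,-5.9,20.9,21.6,0.5],[0,0,0,-5.9,20.9,21.6,0.5],[0,0,0,-5.9,20.9,21.6,0.5],[0,0,0,-5.9,20.9,21.6,0.5],[0,0,0,-5.9,20.9,21.6,0.5],[0,0,0,-19.7,0,15.4,0.5],[0,0,0,-19.7,0,15.4,0.5],[0,0,0,0,0,0,0.5],[0,0,0,0,0,0,0.5]]'
python3 - <<'E'
from kin import *
st();z=tool(38);R=Rot(z,Y)
tcp=lambda s,h=0:C+(.058+s)*F+[0,0,.0337+h]+.019*z
plan(tcp(0),R=R)
# check bottom tab end in the wrist image: dark tab at predicted pixel
a=robot.camera('wrist');c=proj('wrist',C+.065*F+[0,0,.035]);print(c)
g=cv2.cvtColor(a,cv2.COLOR_RGB2GRAY).astype(int)
u,v=int(c[0]),int(c[1])
for dv in(-12,-4,0,4,12):print(dv,g[v+dv,u-30:u+31:3])
E
```

```text
t: 27.55
tcp_pos: [0.5617, 0.2715, 0.0277]
tcp_rot: [-0.744, -2.133, -0.363]
wrist_force: [0.7, 0.9, 0.6]
gripper_width: 0.498
t 27.55 tcp [0.5617 0.2715 0.0277] R [[-0.4823, 0.6219, -0.6169], [0.3826, 0.7831, 0.4903], [0.788, 0.0005, -0.6157]] F [0.7 0.9 0.6] w 0.498 j [0.18 0.91 0.64 2.   0.63 0.61]
turn [ 0.007 -0.    -0.005] rows>= 0.1
to [0.4913 0.3291 0.022 ] shift [51.5  2.1 75.2] len 91
[276.60466021 152.41000383]
-12 [ 95  90  89  91  92  91  89  92  69  69  51 100  99  99  94  96  95  97
  92  91  88]
-4 [89 94 92 91 89 91 92 95 45 47 47 45 47 46 80 94 93 88 91 90 94]
0 [94 90 90 90 91 94 92 93 46 46 47 46 46 46 84 91 88 90 91 92 89]
4 [92 91 91 91 94 92 91 90 45 46 45 47 47 46 80 87 88 89 88 88 84]
12 [90 87 87 89 90 86 85 87 88 89 89 88 90 89 92 89 88 90 89 92 89]
```

```bash
python3 -m crank '[[0.007,0,-0.005,10.3,0.6,15,0.5],[0,0,0,10.3,0.6,15,0.5],[0,0,0,10.3,0.6,15,0.5],[0,0,0,10.3,0.6,15,0.5],[0,0,0,10.3,0,15,0.5],[0,0,0,0,0,0,0.5],[0,0,0,0,0,0,0.5],[0,0,0,0,0,0,0],[0,0,0,0,0,0,0],[0,0,0,0,0,0,0],[0,0,0,0,0,0,0],[0,0,0,0,0,0,0]]' 80
```

```text
t: 28.8
tcp_pos: [0.4928, 0.3296, 0.0214]
tcp_rot: [-0.732, -2.139, -0.36]
wrist_force: [1.3, -0.7, 3.6]
gripper_width: 0.099
```

```bash
python3 -m crank '[[0,0,0,-4,0,-5.1,0],[0,0,0,-7.5,0,-9.6,0],[0,0,0,-7.5,0,-9.6,0],[0,0,0,-7.5,0,-9.6,0],[0,0,0,-7.5,0,-9.6,0],[0,0,0,-7.5,0,-9.6,0],[0,0,0,-7.5,0,-9.6,0],[0,0,0,-7.5,0,-9.6,0],[0,0,0,-7.5,0,-9.6,0],[0,0,0,-7.5,0,-9.6,0],[0,0,0,-7.5,0,-9.6,0],[0,0,0,-2,0,-2.5,0],[0,0,0,0,0,0,0],[0,0,0,0,0,0,0],[0,0,0,0,0,0,0]]';python3 - <<'E'
from kin import *
st();o=robot.observe();p=o["tcp_pos"];print((p-[.4928,.3296,.0214])@F)
a=robot.camera('wrist');cv2.imwrite('pics/w10.png',a[:,:,::-1]);old=cv2.resize(cv2.imread('pics/w7.png')[:,:440],(560,420))
d=cv2.absdiff(old,a[:,:,::-1].copy()).max(2)
for n,(x0,x1,y0,y1) in dict(cass=(190,360,95,290),mag=(215,335,0,95)).items():print(n,d[y0:y1,x0:x1].mean())
# top face brightness mask bbox
m=(a.min(2)>215);m[:, :150]=0;m[:,400:]=0;m[:90]=0;m[290:]=0
ys,xs=np.nonzero(m);print(xs.min(),xs.max(),ys.min(),ys.max(),m.sum())
mo=(old.min(2)>215);mo[:, :150]=0;mo[:,400:]=0;mo[:90]=0;mo[290:]=0
ys,xs=np.nonzero(mo);print(xs.min(),xs.max(),ys.min(),ys.max(),mo.sum())
w2=[.55,.15,.16];plan([.595,.249,.082],w2,R=Rot(tool(38),Y));plan(R=Rot(tt(38),Ys))
E
```

```text
t: 30.3
tcp_pos: [0.596, 0.2494, 0.0215]
tcp_rot: [-0.731, -2.14, -0.359]
wrist_force: [0.1, -0.2, -0.7]
gripper_width: 0.097
t 30.3 tcp [0.596  0.2494 0.0215] R [[-0.4893, 0.613, -0.6204], [0.3769, 0.7901, 0.4834], [0.7865, 0.0027, -0.6176]] F [ 0.1 -0.2 -0.7] w 0.097 j [0.14 1.03 0.83 2.09 0.6  0.57]
0.13068759094658122
cass 8.213242835595777
mag 16.805263157894736
204 344 101 217 14751
205 344 100 213 14150
turn [-0.001  0.003  0.004] rows>= 0.0
to [0.595 0.249 0.082] shift [ 47.9  -1.  -36.8] len 60
to [0.55 0.15 0.16] shift [  45.8 -105.7  -68.1] len 134
turn [-0.66   0.001  0.52 ] rows>= 5.6
```

The second cassette sits in the grip like the first (same outline). Carry it the same way.

```bash
python3 -m crank '[[0,0,0,8,0,-6.1,0],[0,0,0,20,0,-15.2,0],[0,0,0,19.7,-1,-15.3,0],[0,0,0,11.5,-26.4,-17,0],[0,0,0,11.5,-26.4,-17,0],[0,0,0,11.5,-26.4,-17,0],[0,0,0,11.5,-26.4,-17,0],[-0.11,0,0.0866,0,0,0,0],[-0.11,0,0.0866,0,0,0,0],[-0.11,0,0.0866,0,0,0,0],[-0.11,0,0.0866,0,0,0,0],[-0.11,0,0.0866,0,0,0,0],[-0.11,0,0.0866,0,0,0,0],[0,0,0,0,0,0,0],[0,0,0,0,0,0,0]]';python3 - <<'E'
from kin import *
st()
zs=tt(38);pl=lambda x,h:WS(x,-2-58,95+15)+.019*zs+[0,0,h];R=Rot(zs,Ys)
for h in(.085,.03):print(ik(pl(33,h),zs))
plan(pl(33,.08),R=R)
E
```

```text
t: 31.85
tcp_pos: [0.5494, 0.1496, 0.1611]
tcp_rot: [-1.607, -1.734, -0.786]
wrist_force: [0.9, -0.4, -1.0]
gripper_width: 0.095
t 31.85 tcp [0.5494 0.1496 0.1611] R [[-0.0489, 0.9972, -0.0558], [0.615, 0.0741, 0.785], [0.787, 0.0041, -0.617]] F [ 0.9 -0.4 -1. ] w 0.095 j [-0.13  0.23 -0.02  1.57  0.88  1.25]
(array([-0.62,  0.77,  0.71,  2.2 ,  0.65]), np.float64(0.0), np.float64(0.0))
(array([-0.62,  0.78,  0.63,  2.1 ,  0.65]), np.float64(0.0), np.float64(0.0))
turn [0.    0.002 0.005] rows>= 0.0
to [ 0.5611 -0.1891  0.1783] shift [-195.   -12.4 -277.5] len 339
```

```bash
python3 -m crank '[[0,0.002,0.005,-10,-0.5,-14,0],[0,0,0,-20.5,-1.3,-29.3,0],[0,0,0,-20.5,-1.3,-29.3,0],[0,0,0,-20.5,-1.3,-29.3,0],[0,0,0,-20.5,-1.3,-29.3,0],[0,0,0,-20.5,-1.3,-29.3,0],[0,0,0,-20.5,-1.3,-29.3,0],[0,0,0,-20.5,-1.3,-29.3,0],[0,0,0,-20.5,-1.3,-29.3,0],[0,0,0,-20.9,-1.3,-29.3,0],[0,0,0,0,0,0,0],[0,0,0,0,0,0,0]]';python3 - <<'E'
from kin import *
st()
zs=tt(38);pl=lambda x,h:WS(x,-2-58,95+15)+.019*zs+[0,0,h];R=Rot(zs,Ys)
plan([*pl(33,0)[:2],.103],R=R)
E
```

```text
t: 33.05
tcp_pos: [0.5616, -0.1901, 0.1753]
tcp_rot: [-1.61, -1.723, -0.785]
wrist_force: [-0.8, -0.4, -1.3]
gripper_width: 0.095
t 33.05 tcp [ 0.5616 -0.1901  0.1753] R [[-0.0403, 0.9976, -0.0565], [0.6121, 0.0693, 0.7877], [0.7897, -0.0028, -0.6134]] F [-0.8 -0.4 -1.3] w 0.095 j [-0.62  0.74  0.65  2.17  0.65  0.64]
turn [-0.    -0.003 -0.003] rows>= 0.0
to [ 0.5611 -0.1891  0.103 ] shift [-56.3  -0.4  45.4] len 72
```

```bash
python3 -m crank '[[0,-0.003,-0.003,-11.2,0,9.1,0],[0,0,0,-11.2,0,9.1,0],[0,0,0,-11.2,0,9.1,0],[0,0,0,-11.2,0,9.1,0],[0,0,0,-11.2,0,9.1,0],[0,0,0,0,0,0,0],[0,0,0,0,0,0,0]]';python3 -m crank '[[0,0,0,-1.2,0,0.9,0],[0,0,0,-1.2,0,0.9,0],[0,0,0,0,0,0,0],[0,0,0,0,0,0,0]]'; for i in 1 2; do python3 -m crank '[[0,0,0,-1.2,0,0.9,0],[0,0,0,0,0,0,0],[0,0,0,0,0,0,0]]' | grep -E "pos|force"; done
```

```text
t: 33.75
tcp_pos: [0.5604, -0.1878, 0.1044]
tcp_rot: [-1.612, -1.727, -0.784]
wrist_force: [0.1, -0.0, 0.2]
gripper_width: 0.095
t: 34.15
tcp_pos: [0.5606, -0.1881, 0.1016]
tcp_rot: [-1.613, -1.728, -0.784]
wrist_force: [0.3, -1.5, -1.0]
gripper_width: 0.099
tcp_pos: [0.5606, -0.1881, 0.0998]
wrist_force: [0.1, -0.3, -1.6]
tcp_pos: [0.5605, -0.1881, 0.0983]
wrist_force: [0.6, -0.3, -0.7]
```

```bash
for i in 1 2; do python3 -m crank '[[0,0,0,-1,0,0.8,0],[0,0,0,0,0,0,0],[0,0,0,0,0,0,0]]' | grep -E "pos|force"; done
```

```text
tcp_pos: [0.5606, -0.1881, 0.0974]
wrist_force: [0.3, -1.1, 2.2]
tcp_pos: [0.5607, -0.1882, 0.0972]
wrist_force: [-1.2, -2.5, 10.0]
```

```bash
python3 -m crank '[[0,0,0,0.8,0,-0.6,0],[0,0,0,0,0,0,0.2],[0,0,0,0,0,0,0.4],[0,0,0,0,0,0,0.4],[0,0,0,-5,0,-6.4,0.4],[0,0,0,-14,0,-18,0.4],[0,0,0,-18,0,-23,0.4],[0,0,0,10,0,-30,0.4],[0,0,0,20,0,-30,0.4],[0,0,0,20,0,-20,0.5],[0,0,0,0,0,0,0.5],[0,0,0,0,0,0,0.5]]';python3 - <<'E'
from kin import *
st()
cv2.imwrite('pics/w11.png',robot.camera('wrist')[:,:,::-1])
a=robot.camera('wrist')
def pr(n,X):print(n,proj('wrist',X).round(1))
# bright top faces: compare predicted outlines with image
g=cv2.cvtColor(a,cv2.COLOR_RGB2GRAY)
m=(g>205).astype(np.uint8);n,l,s,c=cv2.connectedComponentsWithStats(m)
for i in range(1,n):
    if s[i,4]>800:print(s[i],c[i].round(1))
for x in(-31,33):print(x,[proj('wrist',WS(x+i,j,132)).round(0).tolist() for i,j in((-28,-36),(28,-36),(28,34),(-28,34))])
R=Rot((0,0,-1),(1,0,0));plan([.52,-.14,.25],[.503,.0047,.25],[.503,.0047,.098],R=R)
E
```

```text
t: 36.55
tcp_pos: [0.5588, -0.268, 0.1742]
tcp_rot: [-1.634, -1.737, -0.789]
wrist_force: [-0.2, 0.3, -1.1]
gripper_width: 0.499
t 36.55 tcp [ 0.5588 -0.268   0.1742] R [[-0.0433, 0.9984, -0.0375], [0.6286, 0.0564, 0.7757], [0.7765, 0.01, -0.63]] F [-0.2  0.3 -1.1] w 0.499 j [-0.71  0.89  0.89  2.28  0.6   0.57]
[  123    58   201   123 13600] [227.6 136. ]
[ 333  121   37  161 1092] [353.5 208.7]
[ 104  223   89   61 1261] [138.5 265.4]
-31 [[145.0, 181.0], [229.0, 181.0], [234.0, 109.0], [161.0, 110.0]]
33 [[241.0, 181.0], [324.0, 180.0], [316.0, 109.0], [244.0, 109.0]]
turn [-0.018 -0.891  0.056] rows>= 6.0
to [ 0.52 -0.14  0.25] shift [127.6 -38.7 -77. ] len 154
to [0.503  0.0047 0.25  ] shift [144.7 -17.    0. ] len 146
to [0.503  0.0047 0.098 ] shift [  0.   0. 152.] len 152
```

```bash
python3 - <<'E'
from h import *
a=cv2.imread('pics/w11.png',0)
for r in(130,150,170):print(r,a[r,140:335:3])
E
python3 -m crank '[[0,0,0,10,0,-20,0.5],[-0.003,-0.1485,0.0093,0,0,-12,0.5],[-0.003,-0.1485,0.0093,0,0,-12,0.5],[-0.003,-0.1485,0.0093,0,0,-12,0.5],[-0.003,-0.1485,0.0093,0,0,-12,0.5],[-0.003,-0.1485,0.0093,0,0,-5,0.5],[-0.003,-0.1485,0.0093,0,0,-5,0.5],[0,0,0,0,0,0,0.5],[0,0,0,0,0,0,0.5]]'
python3 - <<'E'
from kin import *
st();R=Rot((0,0,-1),(1,0,0));plan([.503,.0047,.26],[.503,.0047,.098],R=R)
E
```

```text
130 [208 183 168  77  83  80 247 243 243 243 243 243 243 243 243 243 243 243
 243 243 243 243 243 243 243 243 243 243 243 243 241  86  83  84  77 243
 243 243 243 243 243 243 243 243 243 243 243 243 243 243 243 243 243 243
 243 243 243 243 243 231  80  79  80  81  78]
150 [164  83 103 163 197 243 243 243 243 243 243 243 243 243 243 243 243 243
 243 243 244 243 244 243 243 244 244 244 244 244 166 104 142 164 164 246
 244 244 244 244 243 244 244 244 244 244 244 244 244 244 244 244 244 244
 244 244 244 244 244 244 224 190 190 189 191]
170 [ 68 183 197 245 243 243 243 243 243 243 243 243 244 244 243 243 244 244
 244 244 243 244 244 244 244 244 244 244 244 239  79 103 184 179 171 244
 244 244 244 244 244 244 244 244 244 244 244 244 244 244 244 244 244 244
 244 244 244 244 244 244 245 175 200 200 199]
t: 37.55
tcp_pos: [0.5546, -0.2988, 0.2346]
tcp_rot: [2.219, 2.204, 0.0]
wrist_force: [-0.6, 0.2, 0.1]
gripper_width: 0.497
t 37.55 tcp [ 0.5546 -0.2988  0.2346] R [[0.0068, 0.9999, 0.0102], [0.9999, -0.0067, -0.0099], [-0.0098, 0.0103, -0.9999]] F [-0.6  0.2  0.1] w 0.497 j [-0.49  0.27  0.4   1.68 -0.    1.09]
turn [ 0.01   0.01  -0.007] rows>= 0.1
to [0.503  0.0047 0.26  ] shift [303.5 -51.6 -25.4] len 309
to [0.503  0.0047 0.098 ] shift [  0.   0. 162.] len 162
```

```bash
python3 -m crank '[[0.01,0.01,-0.007,43.4,-7.4,-10,0.5],[0,0,0,43.4,-7.4,-10,0.5],[0,0,0,43.4,-7.4,-5,0.5],[0,0,0,43.4,-7.4,0,0.5],[0,0,0,43.4,-7.4,0,0.5],[0,0,0,43.4,-7.4,0,0.5],[0,0,0,43.4,-7.4,0,0.5],[0,0,0,0,0,0,0.5],[0,0,0,0,0,0,0.5]]'
python3 - <<'E'
from kin import *
st();R=Rot((0,0,-1),(1,0,0));plan([.503,.0047,.15],[.503,.0047,.098],R=R)
E
```

```text
t: 38.45
tcp_pos: [0.504, 0.0043, 0.2571]
tcp_rot: [-2.221, -2.22, 0.004]
wrist_force: [-0.5, 0.4, -0.4]
gripper_width: 0.497
t 38.45 tcp [0.504  0.0043 0.2571] R [[0.0004, 1.0, -0.0029], [1.0, -0.0004, -0.0003], [-0.0003, -0.0029, -1.0]] F [-0.5  0.4 -0.4] w 0.497 j [ 0.01 -0.01  0.13  1.71 -0.    1.58]
turn [-0.003  0.    -0.   ] rows>= 0.0
to [0.503  0.0047 0.15  ] shift [  0.4  -1.  107.1] len 107
to [0.503  0.0047 0.098 ] shift [ 0.  0. 52.] len 52
```

```bash
python3 -m crank '[[0,0,0,0,0,30,0.5],[0,0,0,0,0,30,0.5],[0,0,0,0,-0.5,30,0.5],[0,0,0,0,0,20,0.5],[0,0,0,0,0,15,0.5],[0,0,0,0,0,15,0.5],[0,0,0,0,0,10,0.5],[0,0,0,0,0,8,0.5],[0,0,0,0,0,0,0.5],[0,0,0,0,0,0,0.5]]'; python3 -c "
from h import *
cv2.imwrite('pics/w12.png',robot.camera('wrist')[:,:,::-1]);cv2.imwrite('pics/s12.png',robot.camera('scene')[:,:,::-1])"; python3 -m crank '[[0,0,0,0,0,0,0.15],[0,0,0,0,0,0,0],[0,0,0,0,0,0,0],[0,0,0,0,0,0,0],[0,0,0,0,0,0,0]]' 40
```

```text
t: 39.45
tcp_pos: [0.5036, 0.004, 0.1003]
tcp_rot: [2.222, 2.219, -0.001]
wrist_force: [0.2, 0.7, -0.1]
gripper_width: 0.498
t: 40.05
tcp_pos: [0.5035, 0.0039, 0.1004]
tcp_rot: [2.222, 2.219, -0.001]
wrist_force: [-1.1, 0.2, 5.8]
gripper_width: 0.199
```

Run:
```python
import numpy as np
a=np.arctan2(.0039-.049,.5035-.5112)-np.arange(21)*np.pi/10
x,y=45.4*np.cos(a),45.4*np.sin(a)
print([[0,0,0,round(dy,1),round(dx,1),0,0] for dx,dy in zip(np.diff(x),np.diff(y))],np.diff(y).round(1).sum(),np.diff(x).round(1).sum())
```

```text
[[0, 0, 0, np.float64(4.6), np.float64(-13.5), 0, 0], [0, 0, 0, np.float64(8.5), np.float64(-11.4), 0, 0], [0, 0, 0, np.float64(11.6), np.float64(-8.2), 0, 0], [0, 0, 0, np.float64(13.6), np.float64(-4.2), 0, 0], [0, 0, 0, np.float64(14.2), np.float64(0.2), 0, 0], [0, 0, 0, np.float64(13.5), np.float64(4.6), 0, 0], [0, 0, 0, np.float64(11.4), np.float64(8.5), 0, 0], [0, 0, 0, np.float64(8.2), np.float64(11.6), 0, 0], [0, 0, 0, np.float64(4.2), np.float64(13.6), 0, 0], [0, 0, 0, np.float64(-0.2), np.float64(14.2), 0, 0], [0, 0, 0, np.float64(-4.6), np.float64(13.5), 0, 0], [0, 0, 0, np.float64(-8.5), np.float64(11.4), 0, 0], [0, 0, 0, np.float64(-11.6), np.float64(8.2), 0, 0], [0, 0, 0, np.float64(-13.6), np.float64(4.2), 0, 0], [0, 0, 0, np.float64(-14.2), np.float64(-0.2), 0, 0], [0, 0, 0, np.float64(-13.5), np.float64(-4.6), 0, 0], [0, 0, 0, np.float64(-11.4), np.float64(-8.5), 0, 0], [0, 0, 0, np.float64(-8.2), np.float64(-11.6), 0, 0], [0, 0, 0, np.float64(-4.2), np.float64(-13.6), 0, 0], [0, 0, 0, np.float64(0.2), np.float64(-14.2), 0, 0]] 1.609823385706477e-15 -1.7763568394002505e-15
```

```bash
python3 -m crank '[[0,0,0,4.6,-13.5,0,0],[0,0,0,8.5,-11.4,0,0],[0,0,0,11.6,-8.2,0,0],[0,0,0,13.6,-4.2,0,0],[0,0,0,14.2,0.2,0,0]]' | grep -E "pos|force|wid"; python3 -m crank '[[0,0,0,13.5,4.6,0,0],[0,0,0,11.4,8.5,0,0],[0,0,0,8.2,11.6,0,0],[0,0,0,4.2,13.6,0,0],[0,0,0,-0.2,14.2,0,0]]' | grep -E "pos|force|wid"
```

```text
tcp_pos: [0.4665, 0.0571, 0.1004]
wrist_force: [9.5, -5.0, 2.6]
gripper_width: 0.197
tcp_pos: [0.5189, 0.0932, 0.1002]
wrist_force: [-6.1, -16.5, 12.6]
gripper_width: 0.196
```

```bash
python3 -m crank '[[0,0,0,-4.6,13.5,0,0],[0,0,0,-8.5,11.4,0,0],[0,0,0,-11.6,8.2,0,0],[0,0,0,-13.6,4.2,0,0],[0,0,0,-14.2,-0.2,0,0]]' | grep -E "pos|force|wid"; python3 -m crank '[[0,0,0,-13.5,-4.6,0,0],[0,0,0,-11.4,-8.5,0,0],[0,0,0,-8.2,-11.6,0,0],[0,0,0,-4.2,-13.6,0,0],[0,0,0,0.2,-14.2,0,0]]' | grep -E "pos|force|wid"
```

```text
tcp_pos: [0.5557, 0.0421, 0.1003]
wrist_force: [-8.5, 4.7, 11.5]
gripper_width: 0.197
tcp_pos: [0.5039, 0.0038, 0.1004]
wrist_force: [3.1, 1.0, 7.3]
gripper_width: 0.197
```

```bash
python3 -m crank '[[0,0,0,4.6,-13.5,0,0],[0,0,0,8.5,-11.4,0,0],[0,0,0,11.6,-8.2,0,0],[0,0,0,13.6,-4.2,0,0],[0,0,0,14.2,0.2,0,0],[0,0,0,13.5,4.6,0,0],[0,0,0,11.4,8.5,0,0],[0,0,0,8.2,11.6,0,0],[0,0,0,4.2,13.6,0,0],[0,0,0,-0.2,14.2,0,0],[0,0,0,-4.6,13.5,0,0],[0,0,0,-8.5,11.4,0,0],[0,0,0,-11.6,8.2,0,0],[0,0,0,-13.6,4.2,0,0],[0,0,0,-14.2,-0.2,0,0],[0,0,0,-13.5,-4.6,0,0],[0,0,0,-11.4,-8.5,0,0],[0,0,0,-8.2,-11.6,0,0],[0,0,0,-4.2,-13.6,0,0],[0,0,0,0.2,-14.2,0,0]]'; python3 -m crank '[[0,0,0,4.6,-13.5,0,0],[0,0,0,8.5,-11.4,0,0],[0,0,0,11.6,-8.2,0,0],[0,0,0,13.6,-4.2,0,0],[0,0,0,14.2,0.2,0,0],[0,0,0,13.5,4.6,0,0],[0,0,0,11.4,8.5,0,0],[0,0,0,8.2,11.6,0,0],[0,0,0,4.2,13.6,0,0],[0,0,0,-0.2,14.2,0,0]]'
python3 - <<'E'
from h import *
# tray-height clue from the side camera: save
cv2.imwrite('pics/s13.png',robot.camera('side')[:,:,::-1])
a0=np.arctan2(.0039-.049,.5035-.5112)-15*np.pi/10
a=a0-np.arange(0,40)*.1;
r=45.4;print([[round(float(v),1) for v in (r*(np.sin(a[i+1])-np.sin(a[i])),r*(np.cos(a[i+1])-np.cos(a[i])))] for i in range(39)])
E
```

```text
t: 44.05
tcp_pos: [0.504, 0.0038, 0.1004]
tcp_rot: [2.221, 2.217, -0.001]
wrist_force: [3.1, 0.7, 7.5]
gripper_width: 0.196
t: 45.05
tcp_pos: [0.519, 0.0932, 0.1002]
tcp_rot: [2.221, 2.218, -0.006]
wrist_force: [-6.0, -17.2, 14.6]
gripper_width: 0.193
[[-4.4, -1.0], [-4.3, -1.4], [-4.1, -1.8], [-3.9, -2.3], [-3.7, -2.6], [-3.4, -3.0], [-3.1, -3.3], [-2.8, -3.6], [-2.4, -3.9], [-2.0, -4.1], [-1.6, -4.3], [-1.1, -4.4], [-0.7, -4.5], [-0.2, -4.5], [0.2, -4.5], [0.7, -4.5], [1.1, -4.4], [1.5, -4.3], [2.0, -4.1], [2.4, -3.9], [2.7, -3.6], [3.1, -3.3], [3.4, -3.0], [3.7, -2.6], [3.9, -2.3], [4.1, -1.9], [4.3, -1.4], [4.4, -1.0], [4.5, -0.6], [4.5, -0.1], [4.5, 0.4], [4.5, 0.8], [4.4, 1.2], [4.2, 1.7], [4.0, 2.1], [3.8, 2.5], [3.5, 2.8], [3.2, 3.2], [2.9, 3.5]]
```

```bash
cat > ck.py <<'E'
from h import *
import sys
o=robot.observe();p=o["tcp_pos"]-[.5112,.049,0];F=o["wrist_force"];a=np.arctan2(p[1],p[0]);tan=np.array([np.sin(a),-np.cos(a),0])
print("az",round(a,3),"r",round(np.hypot(p[0],p[1])*1000,1),"Ftan",round(F@tan,1),"F",F.round(1),"w",round(o["gripper_width"],3))
sys.exit(abs(F@tan)>14)
E
python3 -m crank '[[0,0,0,-4.6,13.5,0,0],[0,0,0,-8.5,11.4,0,0],[0,0,0,-11.6,8.2,0,0],[0,0,0,-13.6,4.2,0,0],[0,0,0,-14.2,-0.2,0,0]]' >/dev/null; python3 ck.py && python3 -m crank '[[0,0,0,-4.4,-1,0,0],[0,0,0,-4.3,-1.4,0,0],[0,0,0,-4.1,-1.8,0,0]]' >/dev/null && python3 ck.py && python3 -m crank '[[0,0,0,-3.9,-2.3,0,0],[0,0,0,-3.7,-2.6,0,0],[0,0,0,-3.4,-3,0,0]]' >/dev/null && python3 ck.py && python3 -m crank '[[0,0,0,-3.1,-3.3,0,0],[0,0,0,-2.8,-3.6,0,0],[0,0,0,-2.4,-3.9,0,0]]' >/dev/null && python3 ck.py && python3 -m crank '[[0,0,0,-2,-4.1,0,0],[0,0,0,-1.6,-4.3,0,0],[0,0,0,-1.1,-4.4,0,0]]' >/dev/null && python3 ck.py && python3 -m crank '[[0,0,0,-0.7,-4.5,0,0],[0,0,0,-0.2,-4.5,0,0]]' >/dev/null && python3 ck.py && python3 -m crank '[[0,0,0,0.2,-4.5,0,0],[0,0,0,0.7,-4.5,0,0]]' >/dev/null && python3 ck.py
```

```text
az -0.152 r 45.1 Ftan -2.8 F [-8.1  4.  12.9] w 0.199False
```

```bash
sed -i 's/sys.exit(\(.*\))$/sys.exit(int(\1))/' ck.py
python3 -m crank '[[0,0,0,-4.4,-1,0,0],[0,0,0,-4.3,-1.4,0,0],[0,0,0,-4.1,-1.8,0,0]]' >/dev/null && python3 ck.py && python3 -m crank '[[0,0,0,-3.9,-2.3,0,0],[0,0,0,-3.7,-2.6,0,0],[0,0,0,-3.4,-3,0,0]]' >/dev/null && python3 ck.py && python3 -m crank '[[0,0,0,-3.1,-3.3,0,0],[0,0,0,-2.8,-3.6,0,0],[0,0,0,-2.4,-3.9,0,0]]' >/dev/null && python3 ck.py && python3 -m crank '[[0,0,0,-2,-4.1,0,0],[0,0,0,-1.6,-4.3,0,0],[0,0,0,-1.1,-4.4,0,0]]' >/dev/null && python3 ck.py && python3 -m crank '[[0,0,0,-0.7,-4.5,0,0],[0,0,0,-0.2,-4.5,0,0]]' >/dev/null && python3 ck.py && python3 -m crank '[[0,0,0,0.2,-4.5,0,0],[0,0,0,0.7,-4.5,0,0]]' >/dev/null && python3 ck.py
```

```text
az -0.446 r 45.1 Ftan -2.6 F [-1.6  3.7  8.3] w 0.199
az -0.742 r 45.2 Ftan -1.3 F [1.7 0.2 7.1] w 0.192
az -1.045 r 45.4 Ftan -2.5 F [ 3.6 -1.3  6.5] w 0.195
az -1.35 r 45.5 Ftan -2.9 F [ 3.7 -3.3  6.9] w 0.195
az -1.553 r 45.5 Ftan -3.3 F [ 3.4 -5.4  7. ] w 0.197
az -1.757 r 45.6 Ftan -1.6 F [ 0.6 -5.4  8.2] w 0.195
```

Total so far 18.88 rad. Continue in small steps.

```bash
python3 -m crank '[[0,0,0,1.1,-4.4,0,0],[0,0,0,1.5,-4.3,0,0]]' >/dev/null && python3 ck.py && python3 -m crank '[[0,0,0,2,-4.1,0,0],[0,0,0,2.4,-3.9,0,0]]' >/dev/null && python3 ck.py && python3 -m crank '[[0,0,0,2.7,-3.6,0,0]]' >/dev/null && python3 ck.py && python3 -m crank '[[0,0,0,3.1,-3.3,0,0]]' >/dev/null && python3 ck.py && python3 -m crank '[[0,0,0,3.4,-3,0,0]]' >/dev/null && python3 ck.py && python3 -m crank '[[0,0,0,3.7,-2.6,0,0]]' >/dev/null && python3 ck.py && python3 -m crank '[[0,0,0,3.9,-2.3,0,0]]' >/dev/null && python3 ck.py && python3 -m crank '[[0,0,0,4.1,-1.9,0,0]]' >/dev/null && python3 ck.py && python3 -m crank '[[0,0,0,4.3,-1.4,0,0]]' >/dev/null && python3 ck.py && python3 -m crank '[[0,0,0,4.4,-1,0,0]]' >/dev/null && python3 ck.py && python3 -m crank '[[0,0,0,4.5,-0.6,0,0]]' >/dev/null && python3 ck.py && python3 -m crank '[[0,0,0,4.5,-0.1,0,0]]' >/dev/null && python3 ck.py && python3 -m crank '[[0,0,0,4.5,0.4,0,0]]' >/dev/null && python3 ck.py
```

```text
az -1.961 r 45.6 Ftan -2.1 F [ 0.3 -4.9  8.2] w 0.197
az -2.167 r 45.6 Ftan -1.7 F [-1.3 -5.   8.7] w 0.193
az -2.269 r 45.6 Ftan -2.5 F [-1.4 -5.6  8.9] w 0.194
az -2.371 r 45.5 Ftan -2.9 F [-1.5 -5.5  9.8] w 0.194
az -2.472 r 45.6 Ftan -2.8 F [-2.  -5.1  9.2] w 0.193
az -2.574 r 45.5 Ftan -2.3 F [-2.5 -4.2 10. ] w 0.198
az -2.675 r 45.5 Ftan -2.9 F [-1.8 -4.1  9.6] w 0.192
az -2.776 r 45.5 Ftan -2.7 F [-1.4 -3.4  8.5] w 0.199
az -2.877 r 45.4 Ftan -2.5 F [-1.3 -2.9  9. ] w 0.199
az -2.978 r 45.3 Ftan -2.2 F [-1.  -2.4  9. ] w 0.197
az -3.076 r 45.3 Ftan -14.1 F [  1.3 -14.1   9.1] w 0.196
```

```bash
python3 -m crank '[[0,0,0,3,0,0,0],[0,0,0,0,0,0,0]]' >/dev/null; python3 ck.py
python3 - <<'E'
import numpy as np
from h import *
o=robot.observe();p=o["tcp_pos"]-[.5112,.049,0];a0=np.arctan2(p[1],p[0])
a=a0+np.linspace(0,np.pi/2,11);r=45.3
X=np.c_[r*np.cos(a),r*np.sin(a)]
print([[round(float(d[1]),1),round(float(d[0]),1)] for d in np.diff(X,axis=0)],a[-1],X[-1]/1000+[.5112,.049])
E
```

```text
az -3.08 r 45.3 Ftan -21.6 F [ -1.1 -21.7  10.7] w 0.193
[[-7.0, 1.0], [-6.8, 2.1], [-6.4, 3.1], [-5.8, 4.1], [-5.1, 4.9], [-4.3, 5.7], [-3.3, 6.3], [-2.3, 6.7], [-1.2, 7.0], [-0.1, 7.1]] -1.5090407536594999 [0.51399575 0.00378635]
```

Hard stop is firm (−21.6 N tangential, no advance, at 20.2 rad turned). Back off π/2.

```bash
python3 -m crank '[[0,0,0,-4,0,0,0],[0,0,0,-7,1,0,0],[0,0,0,-6.8,2.1,0,0],[0,0,0,-6.4,3.1,0,0],[0,0,0,-5.8,4.1,0,0],[0,0,0,-5.1,4.9,0,0],[0,0,0,-4.3,5.7,0,0],[0,0,0,-3.3,6.3,0,0],[0,0,0,-2.3,6.7,0,0],[0,0,0,-1.2,7,0,0],[0,0,0,-0.1,7.1,0,0],[0,0,0,0,0,0,0],[0,0,0,0,0,0,0]]' >/dev/null; python3 ck.py
```

```text
az -1.494 r 45.7 Ftan -2.3 F [2.2 1.6 7.3] w 0.194
```

```bash
python3 -m crank '[[0,0,0,0,-0.3,0,0],[0,0,0,0,0,0,0.25],[0,0,0,0,0,0,0.4],[0,0,0,0,0,0,0.4],[0,0,0,0,0,-20,0.4],[0,0,0,0,0,-40,0.4],[0,0,0,0,0,-40,0.4],[0,0,0,0,0,-40,0.4],[0,0,0,-30,0,-20,0.4],[0,0,0,-40,-20,0,0.4],[0,0,0,-40,-30,0,0.4],[0,0,0,-40,-30,0,0.4],[0,0,0,-40,-30,0,0.4],[0,0,0,-40,-30,0,0.4],[0,0,0,0,0,0,0.4],[0,0,0,0,0,0,0.4]]'
python3 - <<'E'
from h import *
a=robot.camera('wrist')[:,:,::-1];s=robot.camera('scene')[:,:,::-1];d=robot.camera('side')[:,:,::-1]
L=np.vstack([cv2.resize(a,(400,300)),cv2.resize(s[110:350,60:380],(400,300))])
cv2.imwrite('pics/fin.png',np.hstack([L,cv2.resize(d[100:400,190:390],(400,600))]))
E
```

```text
t: 51.6
tcp_pos: [0.3725, -0.2284, 0.26]
tcp_rot: [2.226, 2.216, -0.002]
wrist_force: [-0.0, -0.8, 0.4]
gripper_width: 0.399
```

View pics/fin.png

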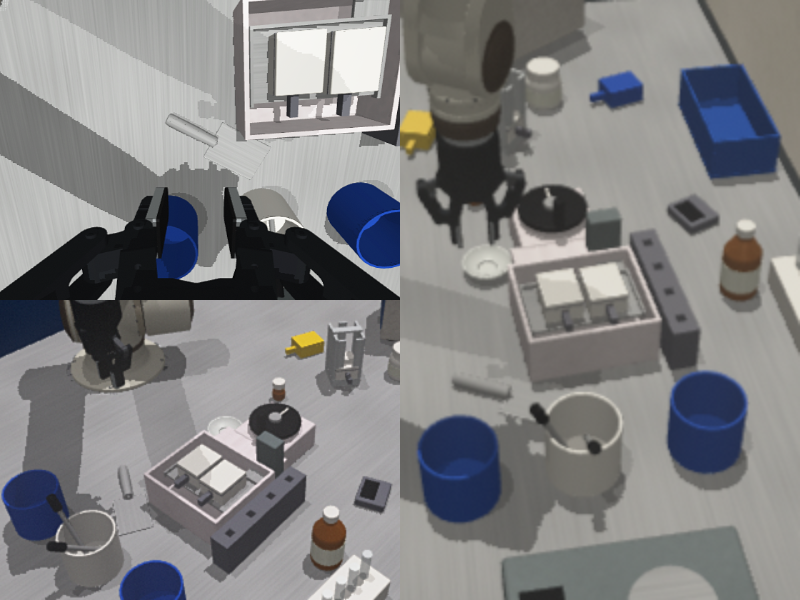

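Run:
```python
from h import *
bs,bd=(130.4,302),(282.5,315)
c=(atz("scene",*bs,.09)+atz("side",*bd,.09))/2;print("beaker",c,tri(("scene",*bs),("side",*bd)))
for n,s,d in(("A",(102.4,272.4),(260,306.5)),("B",(105.6,307.6),(287,323.5))):
    X=tri(("scene",*s),("side",*d));h=X-c;u=np.hypot(h[0],h[1])
    print(n,X.round(4),"out",round(u*1000),"res",[np.round(proj(k,X)-v,1) for k,v in(("scene",s),("side",d))])
    # lean implied: sin = sqrt(1-((z-.006-?)/.135)^2)
    print("tilt~",np.degrees(np.arccos(np.clip((X[2]-.006)/.135,-1,1))).round(0))
```

```text
beaker [ 0.49409531 -0.40747168  0.09      ] [ 0.48704855 -0.39589332  0.069006  ]
A [ 0.428  -0.4112  0.1316] out 66 res [array([ 0. , -0.1]), array([0. , 0.1])]
tilt~ 21.0
B [ 0.4887 -0.4489  0.101 ] out 42 res [array([-0. ,  0.1]), array([-0. , -0.1])]
tilt~ 45.0
```

Run:
```python
from h import *
for n,(x0,x1,y0,y1) in dict(scene=(80,165,255,345),side=(245,320,285,350)).items():
    a=robot.camera(n);cv2.imwrite(f'pics/z_{n}.png',a[:,:,::-1]);g=a.max(2)[y0:y1,x0:x1]
    m=(g<48).astype(np.uint8);k,l,s,c=cv2.connectedComponentsWithStats(m)
    for i in range(1,k):
        if s[i,4]>=25:
            ys,xs=np.nonzero(l==i);r=cv2.minAreaRect(np.c_[xs,ys].astype(np.float32));print(n,c[i]+[x0,y0],s[i,4],np.round(r[1],1),np.round(cv2.boxPoints(r)+[x0,y0],0).tolist())
# beaker rim: bright ring centre
    gg=a.min(2)[y0:y1,x0:x1]
```

```text
scene [103.04716981 272.00943396] 106 [14.4  7.2] [[96.0, 268.0], [102.0, 264.0], [110.0, 276.0], [104.0, 280.0]]
scene [104.90291262 306.91262136] 103 [ 7. 14.] [[98.0, 303.0], [112.0, 303.0], [112.0, 310.0], [98.0, 310.0]]
side [259.12 306.9 ] 50 [10.  5.] [[254.0, 304.0], [259.0, 301.0], [264.0, 310.0], [260.0, 312.0]]
side [286.59259259 323.48148148] 27 [5.7 4.2] [[283.0, 323.0], [286.0, 320.0], [290.0, 324.0], [287.0, 327.0]]
```

Run:
```python
from h import *
P={n:robot.camera_params(n) for n in("scene","side")}
obs={"A":([103.05,272],[259.1,306.9],[99,266],[107,278]),"B":([104.9,306.9],[286.6,323.5],[98,306.5],[112,306.5])}
for n,(s,d,e1,e2) in obs.items():
    best=None
    for t0 in((-.5,0),(0,-.5),(.0,.0),(-.5,-.5)):
        def f(q):
            v=np.array([q[2],q[3],1]);v/=np.linalg.norm(v);t=np.array([q[0],q[1],.009])
            return np.r_[proj("scene",t+.135*v,P["scene"])-s,proj("side",t+.135*v,P["side"])-d,.7*(proj("scene",t+.15*v,P["scene"])-e1),.7*(proj("scene",t+.12*v,P["scene"])-e2)]
        r=least_squares(f,[.495,-.405,*t0])
        if best is None or r.cost<best.cost:best=r
    q=best.x;v=np.array([q[2],q[3],1]);v/=np.linalg.norm(v)
    print(n,"tip",q[:2].round(4),"dir",v.round(2),"tilt",np.degrees(np.arccos(v[2])).round(1),"res",best.fun.round(1))
    for k in(.0,.08): pass
for nm,pt in(("old centre",[.4965,-.4065,.09]),):print(proj("scene",np.array(pt),P["scene"]),proj("side",np.array(pt),P["side"]))
# rim ring: bright, near-white pixels -> ellipse
for nm,(x0,x1,y0,y1) in dict(scene=(98,158,275,335),side=(255,312,290,350)).items():
    a=cv2.imread(f'pics/z_{nm}.png');g=a.min(2)[y0:y1,x0:x1];m=(g>np.percentile(g,90)).astype(np.uint8)
    ys,xs=np.nonzero(m);h=cv2.convexHull(np.c_[xs,ys].astype(np.float32));e=cv2.fitEllipse(h);print(nm,np.array(e[0])+[x0,y0],e[1],e[2])
```

```text
A tip [ 0.4873 -0.3999] dir [-0.46 -0.07  0.89] tilt 27.5 res [-0.   0.1 -0.1 -0.1  0.2  0.3 -0.2 -0.3]
B tip [ 0.5017 -0.3524] dir [-0.11 -0.72  0.69] tilt 46.3 res [ 0.1  0.  -0.3 -0.3  0.4 -0.  -0.6  0.6]
[126.66547417 301.08759691] [287.00613143 312.51865825]
scene [128.32853508 304.82089615] (46.881771087646484, 81.03844451904297) 50.79749298095703
side [283.95808983 313.22462082] (56.85247802734375, 92.6407241821289) 167.5399627685547
```

```bash
python3 -c "
from h import *
st();print(robot.finish_job())"
```

```text
t 51.85 tcp [ 0.3739 -0.2266  0.26  ] R [[-0.0009, 1.0, -0.0008], [1.0, 0.0009, -0.0012], [-0.0012, -0.0008, -1.0]] F [ 0.6 -0.1  0.7] w 0.402 j [-0.54 -0.17 -0.01  1.72 -0.    1.03]
the job is handed in; nothing more can be done
None
```

I finished the changeover and handed it in at about 52 s, but the two probes are leaning in the white beaker rather than standing straight.

- **Probes:** There were two in the holder, and both are now in the white beaker. They stood upright when released. In the last view they lean on the rim, one by about 28° and the other by about 46°, which is roughly as far as the beaker allows. I think the beaker was bumped, though its position measured within a few millimetres of the start. I left them because moving a probe after cranking would have broken the order you asked for.
- **Cassettes:** The lower two were drawn one after the other and set flat on the raised tray, side by side with a gap of about 8–10 mm. Their tabs jut out over the open side. The third is still in the magazine.
- **Handwheel:** I cranked it clockwise about 20.2 rad until it stopped firmly (about 22 N at the handle, no further movement). That fits a start angle of about 1.8 rad, estimated from the tray height. Backing it off came to 1.59 rad measured, against 1.57 for a quarter turn.
- **Last look:** The tray is down with both cassettes on it. The bystanders in view look undisturbed, and the robot is touching nothing.

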